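# Turn carved lotus tiles over a ramp and clamp them face down

### The job

The backs of these carved lotus tiles are to be planed next. Turn every tile carved face down by dropping it across the upper edge of the turning ramp, so that it flips over onto the cork, and set all of them in one row, end to end along the middle of the clamping board between the fence and the sliding jaw; then slide the jaw shut until it presses the row firmly together against the fence, turn the jaw's lock knob clockwise to its stop, and leave the bowl, the plumb bob and the farmer figure where they are.

Things in the scene. Friction and masses are not known exactly. Their poses are not given: they have to be found in the camera images.
- tile1: flat fig-wood tile 60 x 44 x 10 mm, 20 g, one of up to three alike (None if absent). Origin at its middle; x along its 60 mm length, y along its 44 mm width, z out of the carved face (lotus in dark incised lines within a border); the back is plain with two small dowel holes. Starts carved face up on the plank at any yaw. Grip it across its width
- tile2: flat fig-wood tile 60 x 44 x 10 mm, 20 g, one of up to three alike (None if absent). Origin at its middle; x along its 60 mm length, y along its 44 mm width, z out of the carved face (lotus in dark incised lines within a border); the back is plain with two small dowel holes. Starts carved face up on the plank at any yaw. Grip it across its width
- tile3: flat fig-wood tile 60 x 44 x 10 mm, 20 g, one of up to three alike (None if absent). Origin at its middle; x along its 60 mm length, y along its 44 mm width, z out of the carved face (lotus in dark incised lines within a border); the back is plain with two small dowel holes. Starts carved face up on the plank at any yaw. Grip it across its width
- ramp: turning ramp, fixed: a wooden board 93 mm long, 130 mm wide, rising at 40 degrees towards its own +x to a free straight upper edge along y, open underneath. Origin on the ledge under the middle of that edge; foot at x = -72 mm. Under it all lies a cork sheet 4 mm thick, 140 mm wide, reaching to x = +145 mm: the landing for turned tiles
- ramp_edge (a point): middle of the ramp's upper edge, 64 mm above the ledge; axes as the ramp's. A tile let go level, its length along the ramp's x, its underside 15 to 40 mm above the edge and its middle 6 to 16 mm beyond the edge (+x), tips over and lands other face up on the cork, its middle 30 to 75 mm beyond the edge; let go with its middle short of the edge it slides back down unturned
- board: clamping board, fixed: plywood 340 x 100 mm, top 20 mm above the ledge, a flush aluminium track along its middle, no side rails. Origin under its centre at ledge height; x along its length from the fence (face at x = -150 mm) to the jaw, y across. A tile lying on it has its middle 25 mm above the ledge
- fence: fixed hardwood fence across the board, 80 mm wide, 26 mm high over the board's top. Origin in the middle of the face that touches the tiles, at the board's top; axes as the board's; tiles lie at x > 0, a tile touching it has its middle at x = 30 mm
- jaw_face (a point): middle of the tile-side face of the sliding jaw's hardwood block (18 mm thick, 80 mm wide, 26 mm high over the board's top), at the board's top; axes as the board's; tiles lie at x < 0, a tile touching it has its middle at x = -30 mm. Behind it, to x = 90 mm, lies a carriage 56 mm wide, 12 mm high, bearing the lock knob
- jaw (a joint): travel of the sliding jaw towards the fence, m: 0 fully open (then 225 mm between fence and jaw faces), 0.12 at most. Friction of about 4 N holds it where it is left, locked or not. Slide it by gripping the lock knob from above and moving along the board, or push it from behind
- lock_knob (a joint): angle of the lock knob, rad: 0 loose, grows clockwise seen from above, 2.4 at its end stop (locked tight). It stays where it is left, friction 0.05 N m. It never blocks the jaw in this model
- knob_grip (a point): middle of the lock knob's black bar grip, on its upright turning axis, 55 mm behind the jaw's face, 64 mm above the ledge. The bar is 46 mm long, 13 mm wide, 26 mm high (top 76 mm above the ledge) over a 34 mm disc; the point turns with the knob: its x lies along the bar, and along the board's x at angle 0
- plank: carrying plank, fixed, 210 x 220 mm, 12 mm thick, origin under its centre at ledge height; the tiles start on it
- bowl: bystander: aluminium bowl, 140 mm across and 50 mm high, origin under its centre
- plumb_bob: bystander: brass plumb bob, 36 mm across, 73 mm high, standing tip up, origin under its centre
- farmer: bystander: half-carved farmer figure in bare fig wood, 72 mm across, 174 mm high, origin under its centre
Not all that is in view belongs to the job. Leave any blue or yellow look-alike of the tile2 alone. Leave any orange or purple look-alike of the tile3 alone.

How it is judged:
By the outcome, as a careful person would: the job done as asked, in the order asked, and still so for the second after the job is handed in, with the robot touching nothing.
Of tile1, tile2, tile3 only 2 to 3 are there at a start; the rules pass over those that are not, and their reading is None.
At some moment in a run one of tile1, tile2, tile3 may be knocked a few centimetres aside while the robot is not near it.
Once in a run the grip may slacken for a moment while it holds something.
It also fails if it takes over 210 s, if anything falls off the work surface, if the arm or the gripper's body presses on something with over 40 N, if the wrist force passes 120 N, or if a joint passes its speed limit or range.

### The arm

A 6-joint arm with a two-finger parallel gripper is mounted at the origin on the work surface. World frame = base frame: x ahead of the robot, y to its left, z up, the work surface at z = 0. Lengths are in m, angles in rad, forces in N, time in s.
With the tool pointing down it reaches from about 0.275 to 0.975 m from the base axis. Payload 8.4 kg.
Tool frame: the origin (TCP) lies at the very end of the fingers, on their centre line; the grasp point (between the pads) lies 19 mm behind it; z points along the fingers, y is the line along which they close (so a half turn about z gives the same grasp; the last joint's range is limited). The gripper opens to 92 mm and grips with 3 to 60 N. Pads are 20 mm wide; open, the fingers measure 128 mm over their backs; the gripper's body (75 mm by 189 mm) begins 69 mm behind the grasp point.
Start: joints at [1.193, 0.353, 1.633, -0, 1.155, -0.002], TCP at [0.229, 0.581, 0.215] pointing down, gripper open.
Joint ranges: [-2.63, 2.63], [-0.92, 2.1], [0.06, 2.66], [-1.3, 4.44], [0, 2.69], [-3.02, 3.02]. Speed limits (rad/s): [2.22, 2.22, 2.79, 3.14, 3.14, 3.14].

### API

Orientations are given as a unit quaternion [x, y, z, w].
In Python, from plant import r, capture, get_calibration, workorder, find_in gives the robot as it stands.
- The arm moves only by the tool carry_out, never from a script. Its arguments are lists of equal length, an entry for each row: "slide": the shift along the tool's x, y, z in mm, a list of three; "yaw": the turn about the tool's z in rad; "claw": the closure, from -1 (fully open) to 1 (shut). A call has 1 to 5 rows; each row shifts and turns the commanded pose from where the row before left it, along the tool's axes as they then stand; what a row does not reach is not made up. A row lasts 1/12 s, in which the tool goes at most 41.7 mm and 7.16 degrees, less where a joint would pass 70% of its speed; a pose out of reach is approached as far as the arm can. A call is refused whole if a number of a shift passes 41.7 or a number of a turn 0.125, either way. A call with a gripper value outside its range is refused whole. The fingers move at their own pace and stop on an object; the grip force is fixed at half the most. Time passes only in rows, so rows that do not move let the fingers close. It gives the time, the measured TCP pose, the force, the opening and the grip force at its end, in the units of the state.
- r.observe(): the state, without advancing time (a new reading comes with each control period).
- capture(name): name is "scene" or "side" or "wrist"; returns the picture (480x640x3 uint8, red, green, blue); there is no depth.
- get_calibration(name): a dict with "fx", "fy", "cx", "cy" (pixels), "extrinsics" (4x4, takes a point from camera to world coordinates). Camera axes: x right, y up, looking along -z (the intrinsics and any distortion apply to the point x, -y, -z); pixel columns grow to the right and rows downward; lengths in m; the calibration is good to about 2 mm. A picture is of the moment at which its call begins: read the wrist's pose just before it. get_calibration takes no time and is no camera call; for the wrist camera it gives the pose at the moment of the call.
- workorder.sign_off(): hands the job in; it is judged then, once.
Trained networks look in the newest picture that a camera, given by its name, has taken for a name from the list of things; names that differ only in an ending like _2 or _b are one class to them, and where a whole thing is asked for, a point or a joint stands for the part that bears it (a point fixed in the world has none). Each returns a list of dicts, best first, with "p" (0 to 1); they miss things now and then, are a little off and sometimes report something else, mostly with a low value. They report only what shows in the picture. A call takes as long as a camera call. They do not tell look-alikes from the thing itself.
- find_in(camera, target): "rect" ([left, top, right, bottom] in pixels, round what is visible of it).
The state is a dict: "time": time; "qpos": joint angles; "qd": joint speeds; "joint_efforts": joint torques, N m; "eef_pos": TCP position; "tool_rot": TCP orientation; "contact_force": force on the tool from outside, world axes, zero at the start; "torque": the same for the moment, N m; "gripper_width": opening from 0.0 (shut) to 1.0 (fully open); "gripper_force": force on a finger pad.
Only numpy, scipy, OpenCV 4.12 (cv2) and the standard library are available. Lean on these libraries where they do the work, as an engineer would, in place of code of your own. Each camera call takes 0.05 s, during which the arm holds its last target. There are 200 camera calls.

## Working session

There is one attempt and no reset: what is moved stays moved. The work goes in short steps, Python scripts to look and compute and a tool call to move; the robot and the scene stay as the last step left them, time stands still between calls to the robot, and variables do not carry over. Pictures are saved under pics/ and viewed, at most 14 in all, crops included, and the job is handed in when it is done.

Besides the shell and the picture viewer there is one more tool, called by a JSON object that holds its "fn" and its "kwargs", one argument or row to a line. carry_out: Moves the arm, as the interface text tells. Its arguments: {"type":"object","properties":{"slide":{"type":"array","items":{"type":"array","items":{"type":"number"}}},"yaw":{"type":"array","items":{"type":"number"}},"claw":{"type":"array","items":{"type":"number"}}},"required":["slide","yaw","claw"]}

```bash
ls; mkdir -p pics; python3 - <<'E'
from plant import r,capture,get_calibration,find_in
import cv2,numpy as np
s=r.observe();print(s)
a=capture("scene");b=capture("side")
cv2.imwrite("pics/a.png",a[:,:,::-1]);cv2.imwrite("pics/b.png",b[:,:,::-1])
for c in("scene","side"):print(c,get_calibration(c))
for c in("scene","side"):
  for t in("tile1","ramp","board","fence","jaw","lock_knob","plank","bowl","plumb_bob","farmer"):
    print(c,t,[(np.round(d["rect"]).tolist(),round(d["p"],2)) for d in find_in(c,t)][:6])
E
```

```text
pics
{'time': 0.0, 'qpos': array([ 1.19259940e+00,  3.53652038e-01,  1.63413954e+00, -7.82840240e-07,
        1.15517506e+00, -2.37704336e-03]), 'qd': array([-0.00029544,  0.00090056, -0.00225978, -0.00016036,  0.00025992,
        0.00058361]), 'joint_efforts': array([-6.04700358e-05, -5.93841934e+01, -3.34206533e+01,  6.96547469e-02,
        2.33834860e-02, -9.80184859e-05]), 'eef_pos': array([0.22920154, 0.58092541, 0.21385895]), 'tool_rot': array([ 1.86805838e-01,  9.82396614e-01, -6.74656621e-04, -1.29586072e-04]), 'contact_force': array([ 0.14370036,  0.19839239, -0.41042794]), 'torque': array([-0.03241469,  0.02265059,  0.00129421]), 'gripper_force': 0.0, 'gripper_width': 1.003108498611899}
scene {'fx': 452.6866781714672, 'fy': 452.6866781714672, 'cx': 317.9345980135659, 'cy': 236.6005785065427, 'extrinsics': array([[ 0.44647407, -0.65160832,  0.61324343,  1.19024707],
       [ 0.89479555,  0.32409309, -0.30709054, -0.23352698],
       [ 0.00135479,  0.68583545,  0.72775538,  0.823143  ],
       [ 0.        ,  0.        ,  0.        ,  1.        ]])}
side {'fx': 582.80206295337
[... 1301 characters left out ...]
16.0, 354.0], 0.8), ([424.0, 363.0, 462.0, 389.0], 0.74), ([320.0, 420.0, 363.0, 456.0], 0.73), ([340.0, 347.0, 369.0, 374.0], 0.59)]
side ramp [([283.0, 169.0, 381.0, 220.0], 0.8)]
side board [([233.0, 221.0, 377.0, 272.0], 0.93)]
side fence [([368.0, 230.0, 380.0, 259.0], 0.56), ([240.0, 222.0, 284.0, 254.0], 0.46)]
side jaw [([240.0, 224.0, 285.0, 253.0], 0.63)]
side lock_knob [([244.0, 219.0, 268.0, 237.0], 0.77), ([233.0, 222.0, 382.0, 272.0], 0.51)]
side plank [([277.0, 302.0, 392.0, 391.0], 0.6), ([283.0, 170.0, 380.0, 216.0], 0.16)]
side bowl [([220.0, 179.0, 269.0, 213.0], 0.72)]
side plumb_bob [([240.0, 220.0, 284.0, 254.0], 0.72)]
side farmer [([172.0, 248.0, 217.0, 332.0], 0.66)]
```

```bash
python3 - <<'E'
import cv2,numpy as np
a=cv2.imread("pics/a.png");b=cv2.imread("pics/b.png")
cv2.imwrite("pics/a2.png",cv2.resize(a[140:410,100:500],(800,540),interpolation=3))
cv2.imwrite("pics/b2.png",cv2.resize(b[160:470,150:480],(638,600),interpolation=3))
E
```

```text
(no output)
```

View pics/a2.png

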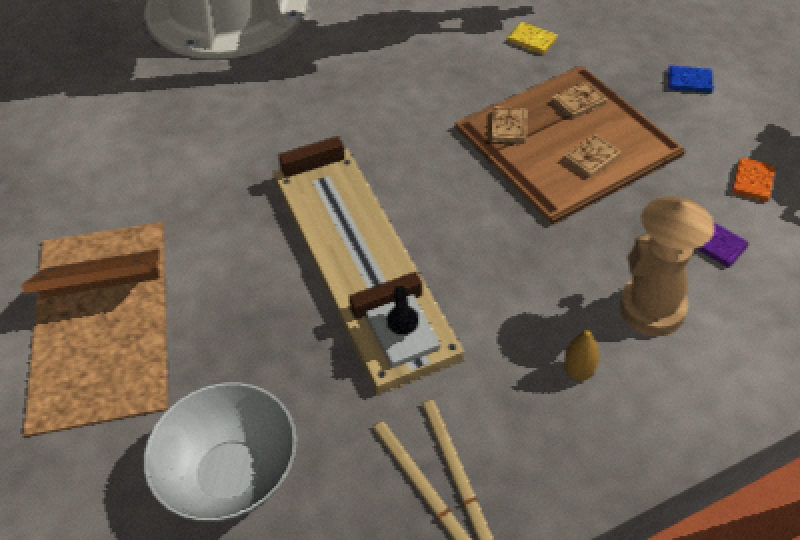

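View pics/b2.png

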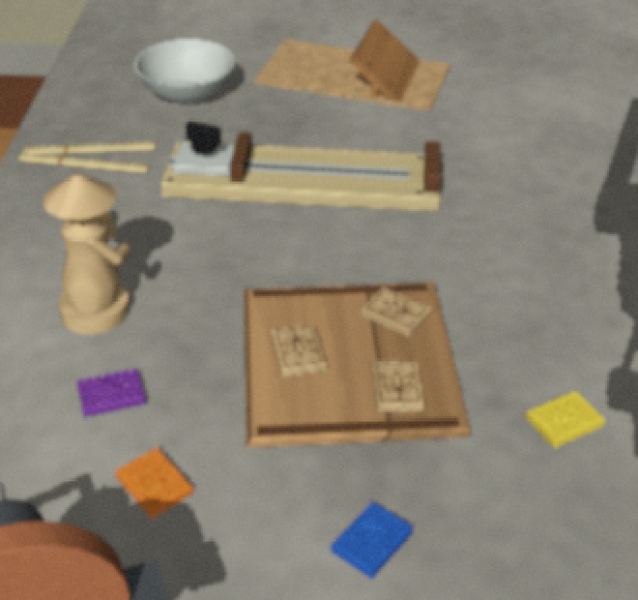

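Scene crop: three wooden carved tiles on the plank at about full-image (355,202), (389,190), (396,217). The blue, yellow, orange and purple look-alikes lie off the plank. The board runs away from the robot with its fence near the base; the ramp is at left and rises away from the base.

```bash
cat > h.py <<'E'
import numpy as np,cv2
from plant import r,capture,get_calibration,find_in
from scipy.spatial.transform import Rotation as R
def toworld(cal,uv,z):
    uv=np.atleast_2d(np.asarray(uv,float)); E=cal["extrinsics"]
    d=np.c_[(uv[:,0]-cal["cx"])/cal["fx"],-(uv[:,1]-cal["cy"])/cal["fy"],-np.ones(len(uv))]@E[:3,:3].T
    o=E[:3,3]; t=(z-o[2])/d[:,2]; return o+d*t[:,None]
def topix(cal,P):
    E=cal["extrinsics"];q=(np.atleast_2d(P)-E[:3,3])@E[:3,:3]
    return np.c_[cal["cx"]+cal["fx"]*q[:,0]/-q[:,2],cal["cy"]-cal["fy"]*q[:,1]/-q[:,2]]
def yaw():  # tool x-axis heading, tool y heading
    s=r.observe();M=R.from_quat(s["tool_rot"]).as_matrix();return np.arctan2(M[1,1],M[0,1])
def go(x,y,z=None,closing=None):
    """print mm move in tool axes and turn to put TCP at x,y,z with closing line at angle"""
    s=r.observe();M=R.from_quat(s["tool_rot"]).as_matrix();p=s["eef_pos"]
    d=np.array([x,y,p[2] if z is None else z])-p
    out=np.round(M.T@d*1000,1)
    a=0
    if closing is not None:
        a=-(closing-yaw()); a=(a+np.pi/2)%np.pi-np.pi/2   # tool z down: +yaw turns clockwise from above
    print("slide",out,"turn %.3f"%a,"t %.2f"%s["time"],"q6 %.2f"%s["qpos"][5])
E
python3 - <<'E'
from h import *
sc=get_calibration("scene");sd=get_calibration("side")
f=lambda p:(100+np.array(p)[:,0]/2,140+np.array(p)[:,1]/2)
A=lambda p,z:toworld(sc,np.c_[f(p)],z)[:,:2].round(3).tolist()
B=lambda p,z:toworld(sd,np.c_[150+np.array(p)[:,0]/1.933,160+np.array(p)[:,1]/1.935],z)[:,:2].round(3).tolist()
print("board sc",A([(276,178),(346,150),(378,387),(462,352)],.02))
print("board sd",B([(163,183),(440,197),(172,143)],.02))
print("fence top sc",A([(279,155),(340,139)],.046),"sd",B([(425,143),(440,143),(440,170)],.046))
print("jaw top sc",A([(350,296),(418,275)],.046),"knob",A([(402,300)],.076),"sd",B([(204,125)],.076))
print("cork sc",A([(42,241),(163,224),(25,434),(168,410)],.004),"sd",B([(283,40),(450,64),(258,78),(435,108)],.004))
print("ramp edge",A([(22,286),(158,252)],.064),A([(25,292),(160,276)],.064),"sd",B([(376,22),(352,65)],.064))
print("plank sc",A([(458,125),(580,67),(683,152),(552,217)],.012),"sd",B([(245,288),(435,284),(468,435),(248,443)],.012))
print("tiles sc",A([(509,123),(579,98),(592,154)],.022),"sd",B([(299,348),(397,309),(399,383)],.022))
print("bowl",A([(221,420)],.05),"plumb",A([(582,375)],.0),"farmer",A([(655,320)],0))
E
```

```text
board sc [[0.402, -0.06], [0.395, 0.037], [0.729, -0.068], [0.73, 0.028]]
board sd [[0.725, 0.033], [0.388, 0.04], [0.729, -0.059]]
fence top sc [[0.392, -0.049], [0.399, 0.029]] sd [[0.406, -0.04], [0.387, -0.041], [0.389, 0.021]]
jaw top sc [[0.629, -0.055], [0.636, 0.022]] knob [[0.679, -0.016]] sd [[0.678, -0.014]]
cork sc [[0.362, -0.34], [0.399, -0.205], [0.612, -0.4], [0.649, -0.266]] sd [[0.613, -0.394], [0.36, -0.334], [0.639, -0.27], [0.386, -0.201]]
ramp edge [[0.477, -0.362], [0.495, -0.222]] [[0.486, -0.361], [0.528, -0.229]] sd [[0.472, -0.343], [0.503, -0.206]]
plank sc [[0.409, 0.19], [0.378, 0.401], [0.583, 0.426], [0.604, 0.216]] sd [[0.604, 0.217], [0.399, 0.196], [0.375, 0.416], [0.577, 0.439]]
tiles sc [[0.445, 0.247], [0.443, 0.356], [0.542, 0.312]] sd [[0.538, 0.319], [0.441, 0.253], [0.439, 0.362]]
bowl [[0.713, -0.222]] plumb [[0.8, 0.134]] farmer [[0.776, 0.245]]
```

{"fn": "carry_out", "kwargs": {
  "slide": [
    [-36,-18.2,-10],
    [-36,-18.2,-10],
    [-36,-18.2,-10],
    [-36,-18.2,-10],
    [-36,-18.2,-10]
  ],
  "yaw": [0,0,0,0,0],
  "claw": [-1,-1,-1,-1,-1]
}}

```text
time: 1.52
eef_pos: [0.3643, 0.4292, 0.2651]
tool_rot: [0.187, 0.982, 0.0, 0.0]
contact_force: [0.0, -0.3, -0.1]
gripper_width: 1.001
gripper_force: 0.0
```

{"fn": "carry_out", "kwargs": {
  "slide": [
    [-36,-18.2,-10],
    [-36,-18.2,0],
    [-36,-18.2,0],
    [-36,-18.2,0],
    [0,0,0]
  ],
  "yaw": [0,0,0,0,-0.125],
  "claw": [-1,-1,-1,-1,-1]
}}

```text
time: 1.93
eef_pos: [0.4746, 0.3053, 0.2749]
tool_rot: [0.128, 0.992, -0.001, 0.001]
contact_force: [-0.2, -0.6, 0.8]
gripper_width: 0.999
gripper_force: 0.0
```

{"fn": "carry_out", "kwargs": {
  "slide": [
    [0,0,0],
    [0,0,0],
    [0,0,0]
  ],
  "yaw": [-0.125,-0.125,0],
  "claw": [-1,-1,-1]
}}

```text
time: 2.18
eef_pos: [0.4709, 0.3097, 0.2746]
tool_rot: [-0.002, 1.0, 0.0, 0.0]
contact_force: [-0.3, 0.7, -0.6]
gripper_width: 1.003
gripper_force: 0.0
```

```bash
python3 - <<'E'
from h import *
s=r.observe();print(s["time"],s["eef_pos"],s["qpos"],yaw(),s["gripper_width"])
a=capture("wrist");c=get_calibration("wrist");print(c["fx"],c["cx"],c["cy"],c["extrinsics"].round(4).tolist())
cv2.imwrite("pics/w1.png",a[:,:,::-1])
for t in find_in("wrist","tile1"):
  x=t["rect"];print(np.round(x),t["p"],toworld(c,[[(x[0]+x[2])/2,(x[1]+x[3])/2]],.022).round(4))
E
```

```text
2.1833 [0.47092909 0.30970297 0.27461801] [ 5.79052272e-01  2.04384502e-01  1.69806551e+00  2.56728419e-05
  1.23909055e+00 -9.95928791e-01] 1.5749727042331343 1.0034219505052167
332.71273626689174 325.4147348121289 242.40681052996433 [[0.0025, -0.9561, -0.2931, 0.3876], [1.0, 0.0025, 0.0004, 0.3089], [0.0003, -0.2931, 0.9561, 0.4455], [0.0, 0.0, 0.0, 1.0]]
[356.  10. 417.  80.] 0.97 [[0.2848 0.3779 0.022 ]]
[253. 155. 306. 213.] 0.83 [[0.4403 0.2513 0.022 ]]
[338. 165. 387. 204.] 0.83 [[0.4411 0.3559 0.022 ]]
[347. 346. 387. 378.] 0.75 [[0.7048 0.3705 0.022 ]]
[464. 174. 518. 225.] 0.74 [[0.4609 0.5212 0.022 ]]
[304. 235. 357. 278.] 0.57 [[0.5373 0.3158 0.022 ]]
[ 58. 315. 124. 345.] 0.57 [[ 0.649 -0.031  0.022]]
```

View pics/w1.png

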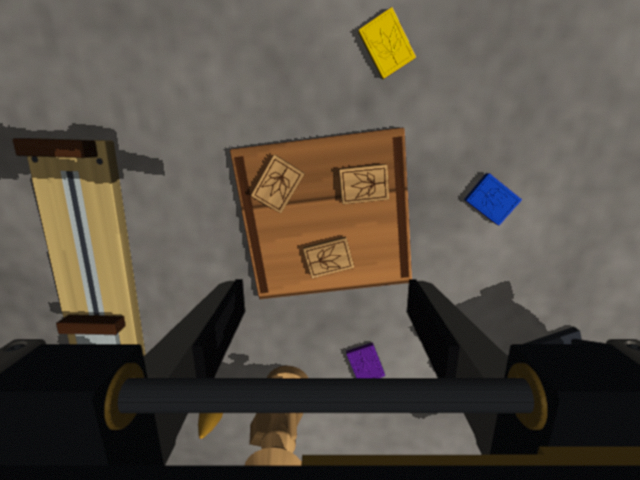

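```bash
cat >> h.py <<'E'
def tilefit(im,cal,xy,z,pad=.055,dbg=None):
    """segment tile around guess xy (top face at z); returns centre, long-axis angle, size"""
    g=np.array([[i,j] for i in np.linspace(-pad,pad,221) for j in np.linspace(-pad,pad,221)])
    P=np.c_[g+np.array(xy),np.full(len(g),z)]
    uv=topix(cal,P).astype(np.float32).reshape(221,221,2)
    w=cv2.remap(im,uv[:,:,0],uv[:,:,1],cv2.INTER_LINEAR)   # rows: x, cols: y, 0.5 mm per px
    m=cv2.GaussianBlur(w[:,:,1],(5,5),0)
    if dbg: cv2.imwrite(dbg,cv2.resize(w[:,:,::-1],(442,442)))
    t,b=cv2.threshold(m,0,255,cv2.THRESH_OTSU)
    b=cv2.morphologyEx(b,cv2.MORPH_CLOSE,np.ones((13,13)));b=cv2.morphologyEx(b,cv2.MORPH_OPEN,np.ones((21,21)))
    cs,_=cv2.findContours(b,cv2.RETR_EXTERNAL,cv2.CHAIN_APPROX_NONE)
    c=min(cs,key=lambda c:np.hypot(*(np.array(cv2.minAreaRect(c)[0])-110))+.02*abs(cv2.contourArea(c)-10560))
    bx=cv2.boxPoints(cv2.minAreaRect(c)); e=[bx[1]-bx[0],bx[2]-bx[1]];L=[np.hypot(*k) for k in e]
    k=e[int(np.argmax(L))]; ctr=bx.mean(0)
    s=2*pad/220
    return np.array(xy)+(ctr[::-1]-110)*s, (np.arctan2(k[0],k[1]) and np.arctan2(k[0]*0+k[0],k[1]) , np.arctan2(k[0],k[1]))[1], np.sort(L)*s
E
sed -i 's/return np.array(xy)+(ctr.*/return (np.array(xy)+(ctr[::-1]-110)*s).round(4), round(float(np.arctan2(k[0],k[1])*-1+np.pi\/2)%np.pi,3) if 0 else round(float(np.arctan2(k[0],k[1])),3), (np.sort(L)*s).round(4)/' h.py
python3 - <<'E'
s=open('h.py').read()
i=s.index("    return (np.array(xy)+(ctr")
s=s[:i]+"""    # k=(dy,dx): columns are world y, rows world x
    return (np.array(xy)+(ctr[::-1]-110)*s).round(4), round(float(np.arctan2(k[0],k[1])%np.pi),3), (np.sort(L)*s).round(4)
"""
open('h.py','w').write(s)
E
python3 - <<'E'
from h import *
a=cv2.imread("pics/w1.png")[:,:,::-1].copy();c=get_calibration("wrist")
for xy in [(.4403,.2513),(.4411,.3559),(.5373,.3158)]:
  f=tilefit(a,c,xy,.022,.045,"pics/d%.2f.png"%xy[1]);print(f)
  go(f[0][0],f[0][1],.034,f[1]+np.pi/2)
E
```

```text
(array([0.4403, 0.2566]), 0.0, array([0.0794, 0.09  ], dtype=float32))
slide [ 30.1 -53.7 240.6] turn -0.005 t 2.28 q6 -0.99
(array([0.4513, 0.3559]), 1.571, array([0.0695, 0.09  ], dtype=float32))
slide [ 19.6  45.7 240.6] turn 1.565 t 2.28 q6 -0.99
(array([0.5373, 0.3158]), 0.0, array([0.09, 0.09], dtype=float32))
slide [-66.6   6.  240.6] turn -0.005 t 2.28 q6 -0.99
```

```bash
python3 - <<'E'
import re
s=open('h.py').read()
s=s.replace("m=cv2.GaussianBlur(w[:,:,1],(5,5),0)","m=cv2.GaussianBlur(w[:,:,ch],(5,5),0)").replace("dbg=None):","dbg=None,ch=2,thr=None):")
s=s.replace("t,b=cv2.threshold(m,0,255,cv2.THRESH_OTSU)","t,b=cv2.threshold(m,thr or 0,255,0 if thr else cv2.THRESH_OTSU)")
s=s.replace("np.ones((13,13))","np.ones((7,7))")
open('h.py','w').write(s)
E
python3 - <<'E'
from h import *
a=cv2.imread("pics/w1.png")[:,:,::-1].copy();c=get_calibration("wrist")
print(a[184,255:300:4].tolist(),a[184,310:335:6].tolist())
for xy in [(.4403,.2513),(.4411,.3559),(.5373,.3158)]:
  for k in (dict(),dict(thr=70),dict(thr=85),dict(thr=100)):
    f=tilefit(a,c,xy,.022,.045,**k);print(k,f)
E
```

```text
[[61, 40, 23], [158, 119, 74], [132, 97, 58], [159, 122, 75], [127, 93, 57], [147, 111, 67], [137, 102, 60], [114, 81, 49], [150, 114, 70], [170, 130, 81], [131, 97, 58], [121, 80, 44]] [[124, 81, 44], [125, 82, 45], [125, 81, 45], [125, 83, 47], [63, 41, 23]]
{} (array([0.4403, 0.2483]), 2.577, array([0.0443, 0.0603], dtype=float32))
{'thr': 70} (array([0.4591, 0.2445]), 1.571, array([0.0123, 0.0127], dtype=float32))Traceback (most recent call last):
  File "<stdin>", line 6, in <module>
  File "h.py", line 33, in tilefit
    c=min(cs,key=lambda c:np.hypot(*(np.array(cv2.minAreaRect(c)[0])-110))+.02*abs(cv2.contourArea(c)-10560))
ValueError: min() iterable argument is empty
```

```bash
python3 - <<'E'
from h import *
a=cv2.imread("pics/w1.png")[:,:,::-1].copy();c=get_calibration("wrist")
for xy in [(.4403,.2513),(.4411,.3559),(.5373,.3158)]:
    f=tilefit(a,c,xy,.022,.045);print(f); go(f[0][0],f[0][1],.014,f[1]+np.pi/2)
E
```

```text
(array([0.4403, 0.2483]), 2.577, array([0.0443, 0.0603], dtype=float32))
slide [ 30.  -62.  260.6] turn 0.559 t 2.28 q6 -0.99
(array([0.4409, 0.3586]), 1.664, array([0.0443, 0.0601], dtype=float32))
slide [ 30.   48.3 260.6] turn 1.472 t 2.28 q6 -0.99
(array([0.5386, 0.3269]), 0.268, array([0.0335, 0.0391], dtype=float32))
slide [-67.9  17.1 260.6] turn -0.273 t 2.28 q6 -0.99
```

{"fn": "carry_out", "kwargs": {
  "slide": [
    [0,0,20],
    [0,0,30],
    [0,0,30],
    [0,0,30],
    [0,0,25]
  ],
  "yaw": [0.112,0.112,0.112,0.112,0.115],
  "claw": [-0.17,-0.17,-0.17,-0.17,-0.17]
}}

```text
time: 2.7
eef_pos: [0.47, 0.3101, 0.1378]
tool_rot: [0.283, 0.959, -0.0, -0.0]
contact_force: [-0.1, -0.2, -0.3]
gripper_width: 0.657
gripper_force: 0.0
```

{"fn": "carry_out", "kwargs": {
  "slide": [
    [-3.5,-34,0],
    [-3.5,-34,0],
    [0,0,0],
    [0,0,0]
  ],
  "yaw": [0,0,0,0],
  "claw": [-0.17,-0.17,-0.17,-0.17]
}}

```text
time: 3.03
eef_pos: [0.4395, 0.2482, 0.1395]
tool_rot: [0.28, 0.96, -0.0, -0.0]
contact_force: [0.7, 0.6, -0.2]
gripper_width: 0.582
gripper_force: 0.0
```

```bash
python3 - <<'E'
from h import *
s=r.observe();print(s["time"],s["eef_pos"],yaw(),s["gripper_width"])
a=capture("wrist");c=get_calibration("wrist")
cv2.imwrite("pics/w2.png",a[:,:,::-1])
f=tilefit(a,c,(.4403,.2483),.022,.045,"pics/d.png");print(f)
go(f[0][0],f[0][1],.015,f[1]+np.pi/2)
E
```

```text
3.0333 [0.43951874 0.24815957 0.13952057] 1.002739846368872 0.5823252110668461
(array([0.4428, 0.2484]), 2.595, array([0.0441, 0.0607], dtype=float32))
slide [ -2.2   0.3 125. ] turn -0.020 t 3.08 q6 -0.49
```

View pics/w2.png

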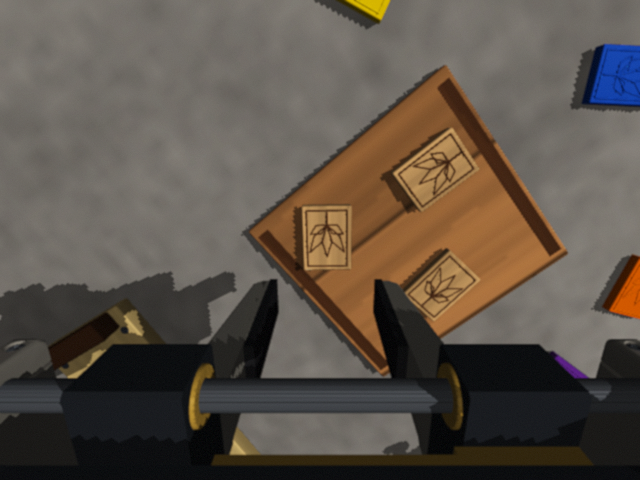

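{"fn": "carry_out", "kwargs": {
  "slide": [
    [7,0.5,30],
    [0,0,40],
    [0,0,30],
    [0,0,13],
    [0,0,5]
  ],
  "yaw": [-0.02,0,0,0,0],
  "claw": [-0.1,-0.1,-0.1,-0.1,-0.1]
}}

```text
time: 3.5
eef_pos: [0.4341, 0.2536, 0.0195]
tool_rot: [0.269, 0.963, -0.001, -0.001]
contact_force: [0.5, -0.0, -0.1]
gripper_width: 0.545
gripper_force: 0.0
```

{"fn": "carry_out", "kwargs": {
  "slide": [
    [0,0,5]
  ],
  "yaw": [0],
  "claw": [-0.1]
}}

```text
time: 3.58
eef_pos: [0.4352, 0.254, 0.0163]
tool_rot: [0.269, 0.963, 0.0, 0.0]
contact_force: [-0.4, 0.2, 0.3]
gripper_width: 0.548
gripper_force: 0.0
```

{"fn": "carry_out", "kwargs": {
  "slide": [
    [0,0,0],
    [0,0,0],
    [0,0,0],
    [0,0,-20],
    [0,0,-40]
  ],
  "yaw": [0,0,0,0,0],
  "claw": [1,1,1,1,1]
}}

```text
time: 4.0
eef_pos: [0.4325, 0.2518, 0.075]
tool_rot: [0.269, 0.963, -0.002, -0.002]
contact_force: [-0.0, -0.4, -0.1]
gripper_width: 0.473
gripper_force: 30.0
```

```bash
python3 - <<'E'
from h import *
s=r.observe();print(s["time"],s["eef_pos"],s["qpos"],yaw(),s["gripper_width"],s["gripper_force"])
a=capture("wrist");c=get_calibration("wrist")
cv2.imwrite("pics/w3.png",a[:,:,::-1]); p=s["eef_pos"]
f=tilefit(a,c,p[:2],p[2]+.006,.045,"pics/d3.png");print(f)
for th in(-.255,):
  u=np.array([np.cos(th),np.sin(th)]);go(*(np.array([.488,-.294])+u*.011),.2,th+np.pi/2)
E
```

```text
4.0 [0.43248159 0.25183388 0.07495752] [ 5.24311426e-01  3.53330232e-01  2.00862094e+00 -1.14631540e-05
  7.85262033e-01 -5.02384583e-01] 1.026710792309997 0.47326640063793357 29.994642734527588
(array([0.4269, 0.2573]), 1.386, array([0.025, 0.047], dtype=float32))
slide [-338.4 -439.1 -117.7] turn -0.289 t 4.05 q6 -0.50
```

View pics/w3.png

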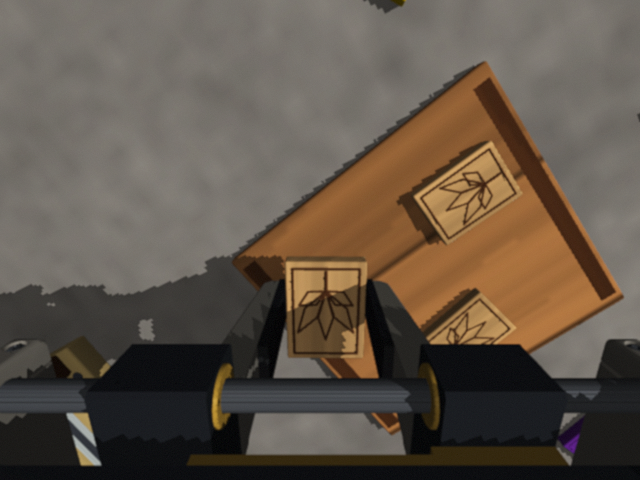

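{"fn": "carry_out", "kwargs": {
  "slide": [
    [0,0,-25],
    [0,0,-25],
    [0,0,-25],
    [0,0,-25],
    [0,0,-25]
  ],
  "yaw": [-0.058,-0.058,-0.058,-0.058,-0.058],
  "claw": [1,1,1,1,1]
}}

```text
time: 4.47
eef_pos: [0.4348, 0.2532, 0.2041]
tool_rot: [0.125, 0.992, 0.001, 0.001]
contact_force: [-0.1, 1.0, -0.4]
gripper_width: 0.471
gripper_force: 30.0
```

{"fn": "carry_out", "kwargs": {
  "slide": [
    [-15,-39.6,0],
    [-15,-39.6,0],
    [-15,-39.6,0],
    [-15,-39.6,0],
    [-15,-39.6,0]
  ],
  "yaw": [0,0,0,0,0],
  "claw": [1,1,1,1,1]
}}

```text
time: 4.88
eef_pos: [0.4574, 0.0443, 0.2029]
tool_rot: [0.126, 0.992, 0.0, 0.001]
contact_force: [1.3, -0.3, -0.7]
gripper_width: 0.469
gripper_force: 30.0
```

{"fn": "carry_out", "kwargs": {
  "slide": [
    [-15,-39.6,0],
    [-15,-39.6,0],
    [-15,-39.6,0],
    [-15,-39.6,0],
    [-15,-39.6,0]
  ],
  "yaw": [0,0,0,0,0],
  "claw": [1,1,1,1,1]
}}

```text
time: 5.3
eef_pos: [0.4798, -0.1635, 0.2029]
tool_rot: [0.127, 0.992, -0.0, 0.001]
contact_force: [1.0, 0.9, 0.1]
gripper_width: 0.475
gripper_force: 30.0
```

{"fn": "carry_out", "kwargs": {
  "slide": [
    [-10,-25,0],
    [0,0,0]
  ],
  "yaw": [0,0],
  "claw": [1,1]
}}

```text
time: 5.47
eef_pos: [0.4841, -0.1928, 0.2029]
tool_rot: [0.128, 0.992, -0.001, 0.002]
contact_force: [-0.7, 0.5, -0.4]
gripper_width: 0.476
gripper_force: 30.0
```

```bash
python3 - <<'E'
from h import *
s=r.observe();print(s["time"],s["eef_pos"],s["qpos"],yaw(),s["gripper_width"],s["gripper_force"])
a=capture("wrist");c=get_calibration("wrist")
cv2.imwrite("pics/w4.png",a[:,:,::-1]); print(topix(c,[s["eef_pos"]]))
E
```

```text
5.4667 [ 0.48410966 -0.19277714  0.20290175] [-3.80970220e-01  2.01822114e-01  1.86886082e+00 -1.44109922e-03
  1.06694237e+00 -1.69360716e+00] 1.3133269097026643 0.4759746049689868 29.99425560235977
[[323.66150238 296.20247097]]
```

View pics/w4.png

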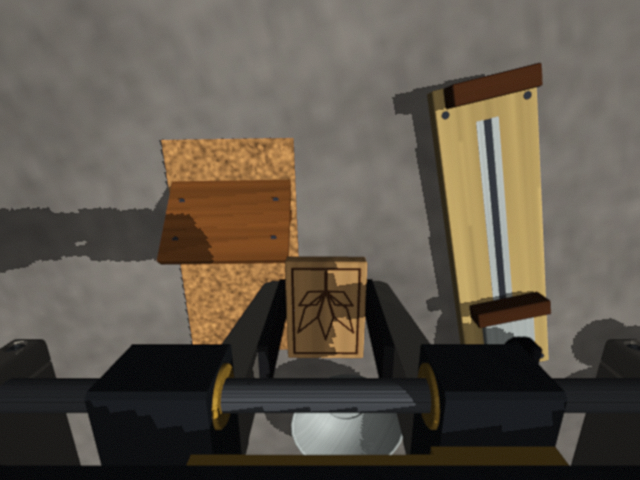

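```bash
python3 - <<'E'
from h import *
c=get_calibration("wrist")
T=lambda p,z:toworld(c,p,z)[:,:2].round(4)
e=T([(158,263),(290,263)],.064);print("edge",e,e.mean(0),np.arctan2(*(e[1]-e[0])[::-1])-np.pi/2)
k=T([(160,140),(294,139)],.004);print("cork back",k,k.mean(0),np.arctan2(*(k[1]-k[0])[::-1])-np.pi/2)
t=T([(488,118),(503,297)],.02);print("track",t,np.arctan2(*(t[1]-t[0])[::-1]))
f=T([(450,105),(543,85)],.046);print("fence face",f,f.mean(0),np.arctan2(*(f[1]-f[0])[::-1])-np.pi/2)
j=T([(471,306),(547,295)],.046);print("jaw",j)
tl=T([(287,258),(366,258),(288,357),(364,357)],s:=r.observe()["eef_pos"][2]+.006);print("tile",tl.mean(0),r.observe()["eef_pos"])
m=e.mean(0);th=-.255;u=np.array([np.cos(th),np.sin(th)]);go(*(m+u*.003),.2,th+np.pi/2)
E
```

```text
edge [[ 0.4736 -0.3607]
 [ 0.5069 -0.2341]] [ 0.49025 -0.2974 ] -0.25720706968991913
cork back [[ 0.3585 -0.3402]
 [ 0.3937 -0.2024]] [ 0.3761 -0.2713] -0.2500945802949164
track [[ 0.424  -0.0085]
 [ 0.6258 -0.0141]] -0.027743127790611066
fence face [[ 0.4024 -0.0527]
 [ 0.407   0.0305]] [ 0.4047 -0.0111] -0.05523222912366488
jaw [[ 0.6114 -0.0605]
 [ 0.6191  0.0207]]
tile [ 0.48985  -0.192775] [ 0.48347889 -0.19040058  0.20254058]
slide [ -36.8 -101.7    2.7] turn -0.003 t 5.52 q6 -1.69
```

{"fn": "carry_out", "kwargs": {
  "slide": [
    [-12,-33.5,15],
    [-12,-33.5,25],
    [-12,-34,30],
    [0,0,30],
    [0,0,9]
  ],
  "yaw": [0,0,0,0,0],
  "claw": [1,1,1,1,1]
}}

```text
time: 5.93
eef_pos: [0.4903, -0.2884, 0.0939]
tool_rot: [0.127, 0.992, 0.001, -0.002]
contact_force: [-0.3, 1.1, 0.2]
gripper_width: 0.474
gripper_force: 30.0
```

{"fn": "carry_out", "kwargs": {
  "slide": [
    [0,0,0],
    [0,0,0],
    [0,0,0]
  ],
  "yaw": [0,0,0],
  "claw": [1,1,1]
}}

```text
time: 6.18
eef_pos: [0.4931, -0.2885, 0.0989]
tool_rot: [0.126, 0.992, -0.0, 0.001]
contact_force: [0.6, -0.2, -0.0]
gripper_width: 0.474
gripper_force: 30.0
```

```bash
python3 - <<'E'
from h import *
s=r.observe();print(s["time"],s["eef_pos"],yaw(),s["gripper_width"],s["gripper_force"])
a=capture("wrist");c=get_calibration("wrist");cv2.imwrite("pics/w5.png",a[:,:,::-1])
u=np.array([np.cos(.255),-np.sin(.255)]);print((s["eef_pos"][:2]-[.489,-.2965])@u)
# edge: sharp row below tile? print edge predicted pixel
v=np.array([np.sin(.255),np.cos(.255)]);m=np.array([.489,-.2965])
print(topix(c,[np.r_[m-v*.065,.064],np.r_[m+v*.065,.064]]))
g=a.astype(int)
for col in (215,235,420,440):print(col,[(i,g[i,col].tolist()) for i in range(225,345,8)])
E
```

```text
6.1833 [ 0.49312405 -0.28851774  0.09886612] 1.3182600337216113 0.4744315531507402 29.994833171367645
0.0019772058493509152
[[216.13668664 267.22867867]
 [412.29735296 267.84326753]]
215 [(225, [121, 73, 33]), (233, [122, 72, 30]), (241, [68, 40, 20]), (249, [64, 38, 16]), (257, [68, 41, 20]), (265, [71, 43, 21]), (273, [55, 42, 33]), (281, [66, 62, 60]), (289, [65, 63, 59]), (297, [137, 132, 123]), (305, [131, 126, 118]), (313, [129, 124, 118]), (321, [129, 126, 118]), (329, [127, 121, 115]), (337, [125, 120, 114])]
235 [(225, [123, 72, 33]), (233, [51, 50, 52]), (241, [65, 39, 16]), (249, [61, 36, 15]), (257, [70, 42, 18]), (265, [71, 43, 20]), (273, [78, 53, 29]), (281, [100, 71, 42]), (289, [105, 76, 45]), (297, [186, 137, 80]), (305, [174, 127, 74]), (313, [159, 115, 67]), (321, [130, 96, 60]), (329, [37, 35, 34]), (337, [38, 37, 35])]
420 [(225, [133, 127, 120]), (233, [127, 123, 116]), (241, [120, 116, 111]), (249, [124, 120, 113]), (257, [127, 122, 113]), (265, [124, 121, 114]), (273, [121, 116, 111]), (281, [119, 114, 108]), (289, [119, 114, 107]), (297, [117, 112, 105]), (305, [114, 110, 103]), (313, [117, 114, 107]), (321, [116, 112, 106]), (329, [83, 80, 75]), (337, [40, 39, 36])]
440 [(225, [128, 124, 117]), (233, [122, 116, 111]), (241, [120, 116, 109]), (249, [118, 114, 108]), (257, [117, 111, 104]), (265, [114, 110, 104]), (273, [117, 113, 106]), (281, [114, 111, 104]), (289, [116, 112, 105]), (297, [116, 112, 106]), (305, [111, 108, 101]), (313, [110, 105, 100]), (321, [111, 108, 102]), (329, [109, 105, 99]), (337, [104, 101, 95])]
```

{"fn": "carry_out", "kwargs": {
  "slide": [
    [-2.5,-4,5],
    [0,0,0],
    [0,0,0]
  ],
  "yaw": [0,0,0],
  "claw": [1,1,1]
}}

```text
time: 6.48
eef_pos: [0.4938, -0.2938, 0.0925]
tool_rot: [0.126, 0.992, -0.0, 0.0]
contact_force: [-1.1, 0.7, 0.5]
gripper_width: 0.471
gripper_force: 30.0
```

{"fn": "carry_out", "kwargs": {
  "slide": [
    [0,0,0],
    [0,0,0],
    [0,0,0],
    [0,0,0],
    [0,0,0]
  ],
  "yaw": [0,0,0,0,0],
  "claw": [-1,-1,-1,-1,-1]
}}

```text
time: 6.9
eef_pos: [0.4935, -0.2937, 0.092]
tool_rot: [0.127, 0.992, 0.0, 0.0]
contact_force: [0.1, 1.0, -0.3]
gripper_width: 0.811
gripper_force: 0.0
```

{"fn": "carry_out", "kwargs": {
  "slide": [
    [0,0,-20],
    [0,0,-30],
    [0,0,-20],
    [0,0,0],
    [0,0,0]
  ],
  "yaw": [0,0,0,0,0],
  "claw": [-1,-1,-1,-1,-1]
}}

```text
time: 7.32
eef_pos: [0.4941, -0.2941, 0.163]
tool_rot: [0.127, 0.992, -0.0, 0.001]
contact_force: [0.6, -0.6, 0.8]
gripper_width: 0.999
gripper_force: 0.0
```

```bash
python3 - <<'E'
from h import *
s=r.observe();print(s["time"],s["eef_pos"],yaw(),s["gripper_width"],s["gripper_force"])
a=capture("wrist");c=get_calibration("wrist");b=capture("side")
t=np.hstack([cv2.resize(a[180:340,160:480],(500,250)),cv2.resize(b[150:230,270:400],(300,250),interpolation=3)])
cv2.imwrite("pics/w6.png",t[:,:,::-1])
for d in find_in("side","tile1")[:6]:print(np.round(d["rect"]),d["p"],toworld(get_calibration("side"),[[(d["rect"][0]+d["rect"][2])/2,(d["rect"][1]+d["rect"][3])/2]],.014).round(3))
E
```

```text
7.3167 [ 0.49406442 -0.29408404  0.16298659] 1.3169729154909837 0.9986435497708437 0.0
[189. 350. 224. 374.] 0.94 [[0.717 0.382 0.014]]
[289. 326. 316. 356.] 0.9 [[0.543 0.314 0.014]]
[320. 420. 366. 456.] 0.82 [[0.461 0.54  0.014]]
[210. 390. 250. 429.] 0.76 [[0.653 0.492 0.014]]
[311. 185. 335. 200.] 0.69 [[ 0.53  -0.307  0.014]]
[422. 361. 463. 391.] 0.65 [[0.282 0.39  0.014]]
```

View pics/w6.png

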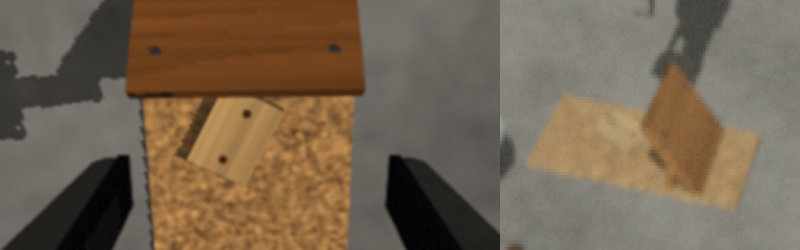

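```bash
python3 - <<'E'
from h import *
c=get_calibration("wrist")
p=toworld(c,[(318,252.3),(302,281.8),(313.6,298.4),(275,278)],.014);print(p.round(4));d=p[1]-p[0];m=p[:2].mean(0);a=np.arctan2(d[1],d[0]);print(m,a,np.hypot(*d[:2]))
e=p[2]-p[3];print("short",np.hypot(*e[:2]),np.arctan2(e[1],e[0]))
go(m[0],m[1],.13,a+np.pi/2)
E
```

```text
[[ 0.5144 -0.3076  0.014 ]
 [ 0.5414 -0.332   0.014 ]
 [ 0.5627 -0.3253  0.014 ]
 [ 0.5303 -0.3578  0.014 ]]
[ 0.52792404 -0.31979721  0.014     ] -0.7331473101197448 0.03633510609332376
short 0.045896726081259547 0.787498666330206
slide [-40.8 -16.9  30.7] turn 0.479 t 7.47 q6 -1.86
```

{"fn": "carry_out", "kwargs": {
  "slide": [
    [0,0,10],
    [0,0,10],
    [0,0,10],
    [0,0,0],
    [-40,4,0]
  ],
  "yaw": [0.12,0.12,0.12,0.12,0],
  "claw": [-0.3,-0.3,-0.3,-0.3,-0.3]
}}

```text
time: 7.88
eef_pos: [0.5185, -0.3126, 0.128]
tool_rot: [0.362, 0.932, 0.001, -0.006]
contact_force: [1.5, -0.6, 0.2]
gripper_width: 0.665
gripper_force: 0.0
```

{"fn": "carry_out", "kwargs": {
  "slide": [
    [0,0,0],
    [0,0,0]
  ],
  "yaw": [0,0],
  "claw": [-0.3,-0.3]
}}

```text
time: 8.05
eef_pos: [0.5263, -0.3179, 0.1304]
tool_rot: [0.359, 0.933, 0.0, -0.001]
contact_force: [0.5, 0.7, -0.2]
gripper_width: 0.654
gripper_force: 0.0
```

```bash
python3 - <<'E'
from h import *
s=r.observe();print(s["time"],s["eef_pos"],yaw(),s["gripper_width"],s["gripper_force"])
a=capture("wrist");c=get_calibration("wrist");cv2.imwrite("pics/w7.png",a[:,:,::-1])
for ch in(0,1,2):
  f=tilefit(a,c,(.528,-.320),.014,.045,"pics/d7.png",ch=ch);print(f);go(*f[0],.008,f[1]+np.pi/2)
E
```

```text
8.05 [ 0.52628666 -0.31793619  0.13040671] 0.8372190118290032 0.6539958231558496 0.0
(array([ 0.5292, -0.32  ]), 1.571, array([0.0875, 0.09  ], dtype=float32))
slide [ -4.9   0.6 122.5] turn 0.837 t 8.10 q6 -1.38
(array([ 0.5292, -0.32  ]), 1.571, array([0.0875, 0.09  ], dtype=float32))
slide [ -4.9   0.6 122.5] turn 0.837 t 8.10 q6 -1.38
(array([ 0.5292, -0.32  ]), 1.571, array([0.0875, 0.09  ], dtype=float32))
slide [ -4.9   0.6 122.5] turn 0.837 t 8.10 q6 -1.38
```

View pics/w7.png

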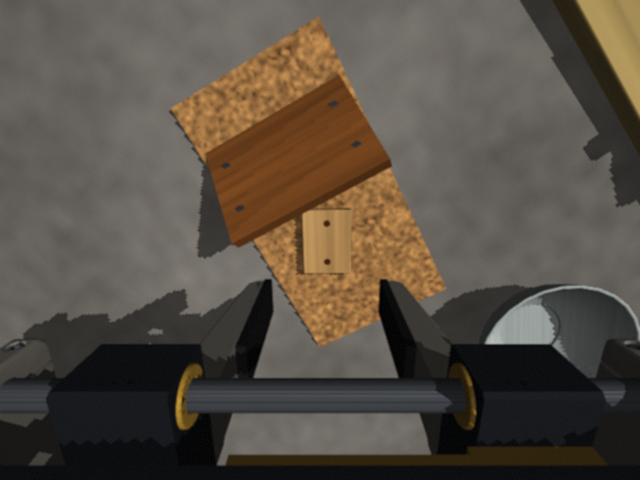

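```bash
cat >> h.py <<'E'
def backfit(im,cal,xy,z=.014,pad=.05,dbg=None,thr=None):
    """tile (plain back up) on cork: low saturation + bright + smooth"""
    n=201;ax=np.linspace(-pad,pad,n);X,Y=np.meshgrid(ax,ax,indexing="ij")
    P=np.c_[X.ravel()+xy[0],Y.ravel()+xy[1],np.full(n*n,z)]
    uv=topix(cal,P).astype(np.float32).reshape(n,n,2)
    w=cv2.remap(im,uv[:,:,0],uv[:,:,1],cv2.INTER_LINEAR)
    g=cv2.GaussianBlur(w,(0,0),3).astype(int)
    sat=(g[:,:,2]/(g[:,:,0]+1.)); b=((sat>.46)&(sat<.75)&(g[:,:,0]>100)).astype(np.uint8)*255
    b=cv2.morphologyEx(b,cv2.MORPH_CLOSE,np.ones((9,9)));b=cv2.morphologyEx(b,cv2.MORPH_OPEN,np.ones((25,25)))
    if dbg: cv2.imwrite(dbg,np.hstack([w[:,:,::-1],cv2.cvtColor(b,8)]))
    s=2*pad/(n-1);out=[]
    for c in cv2.findContours(b,cv2.RETR_EXTERNAL,cv2.CHAIN_APPROX_NONE)[0]:
        bx=cv2.boxPoints(cv2.minAreaRect(c));e=[bx[1]-bx[0],bx[2]-bx[1]];L=[np.hypot(*k) for k in e];k=e[int(np.argmax(L))]
        out.append(((np.array(xy)+(bx.mean(0)[::-1]-(n-1)/2)*s).round(4),round(float(np.arctan2(k[0],k[1])%np.pi),3),(np.sort(L)*s).round(4)))
    return out
E
python3 - <<'E'
from h import *
a=cv2.imread("pics/w7.png")[:,:,::-1].copy();c=get_calibration("wrist")
p=toworld(c,[(303,209),(351,209),(351,273),(303,273),(326,223),(326.5,261)],.014);m=p[:4].mean(0);d=p[5]-p[4];print(p.round(3)[:,:2].tolist(),m,np.arctan2(d[1],d[0])%np.pi)
print([a[y,x].tolist() for x,y in((315,240),(340,250),(326,240),(300,300),(370,200),(380,260))])
for f in backfit(a,c,(.528,-.320),dbg="pics/d7.png"):print(f);go(*f[0],.008,f[1]+np.pi/2)
go(m[0],m[1],.008,np.arctan2(d[1],d[0])+np.pi/2)
E
```

```text
[[0.493, -0.316], [0.521, -0.284], [0.567, -0.324], [0.537, -0.357], [0.516, -0.309], [0.543, -0.333]] [ 0.5294964  -0.32025259  0.014     ] 2.4221622487213144
[[178, 138, 86], [172, 134, 83], [168, 130, 81], [137, 97, 56], [123, 88, 51], [145, 102, 59]]
(array([ 0.529 , -0.3208]), 2.43, array([0.0429, 0.0587], dtype=float32))
slide [-5.300e+00 -1.000e-01  1.225e+02] turn -0.022 t 8.10 q6 -1.38
slide [ -5.3   0.6 122.5] turn -0.014 t 8.10 q6 -1.38
```

{"fn": "carry_out", "kwargs": {
  "slide": [
    [-5.3,0.3,30],
    [0,0,40],
    [0,0,30],
    [0,0,16],
    [0,0,7]
  ],
  "yaw": [-0.018,0,0,0,0],
  "claw": [-0.25,-0.25,-0.25,-0.25,-0.25]
}}

```text
time: 8.52
eef_pos: [0.5271, -0.319, 0.0056]
tool_rot: [0.35, 0.937, 0.001, -0.003]
contact_force: [0.3, 0.0, 0.2]
gripper_width: 0.625
gripper_force: 0.0
```

{"fn": "carry_out", "kwargs": {
  "slide": [
    [0,0,0],
    [0,0,0],
    [0,0,0],
    [0,0,0],
    [0,0,0]
  ],
  "yaw": [0,0,0,0,0],
  "claw": [-0.2,1,1,1,1]
}}

```text
time: 8.93
eef_pos: [0.5307, -0.3213, 0.0104]
tool_rot: [0.35, 0.937, -0.0, 0.001]
contact_force: [0.1, -0.7, 2.8]
gripper_width: 0.469
gripper_force: 30.0
```

{"fn": "carry_out", "kwargs": {
  "slide": [
    [0,0,-20],
    [0,0,-40],
    [0,0,-40],
    [0,0,-20],
    [0,0,0]
  ],
  "yaw": [0,0,0,0,0],
  "claw": [1,1,1,1,1]
}}

```text
time: 9.35
eef_pos: [0.533, -0.3227, 0.1353]
tool_rot: [0.35, 0.937, -0.001, 0.005]
contact_force: [0.3, -1.0, 0.2]
gripper_width: 0.465
gripper_force: 30.0
```

```bash
python3 - <<'E'
from h import *
s=r.observe();print(s["time"],s["eef_pos"],s["qpos"],yaw(),s["gripper_width"],s["gripper_force"])
# fence face (.4085,-.011) angle -.025
th=-.025;u=np.array([np.cos(th),np.sin(th)]);v=np.array([-u[1],u[0]])
print(np.array([.562,-.0125])-u*.15)
E
```

```text
9.35 [ 0.5330447  -0.32269471  0.13525855] [-5.46764534e-01  4.27272041e-01  1.71455474e+00 -1.84259005e-05
  9.90199538e-01 -1.40178173e+00] 0.8550347451518546 0.4649224045196734 29.995137385558337
[ 0.41204687 -0.00875039]
```

{"fn": "carry_out", "kwargs": {
  "slide": [
    [0,0,0],
    [0,0,0],
    [0,0,0],
    [0,0,0],
    [0,0,0]
  ],
  "yaw": [-0.115,-0.115,-0.115,-0.115,-0.115],
  "claw": [1,1,1,1,1]
}}

```text
time: 9.77
eef_pos: [0.5296, -0.3206, 0.1285]
tool_rot: [0.068, 0.998, 0.0, -0.0]
contact_force: [-0.6, 0.3, 0.0]
gripper_width: 0.466
gripper_force: 30.0
```

{"fn": "carry_out", "kwargs": {
  "slide": [
    [0,0,0],
    [12,38.6,0],
    [12,38.6,0],
    [12,38.6,0],
    [12,38.6,0]
  ],
  "yaw": [-0.115,0,0,0,0],
  "claw": [1,1,1,1,1]
}}

```text
time: 10.18
eef_pos: [0.4847, -0.1638, 0.1284]
tool_rot: [0.013, 1.0, 0.0, -0.0]
contact_force: [0.3, 0.5, -0.4]
gripper_width: 0.466
gripper_force: 30.0
```

{"fn": "carry_out", "kwargs": {
  "slide": [
    [12,38.6,0],
    [12,38.6,0],
    [12,38.6,0],
    [12,38.6,0],
    [0,0,0]
  ],
  "yaw": [0,0,0,0,0],
  "claw": [1,1,1,1,1]
}}

```text
time: 10.6
eef_pos: [0.4389, -0.0047, 0.1284]
tool_rot: [0.011, 1.0, 0.001, -0.001]
contact_force: [-0.5, -1.6, -0.8]
gripper_width: 0.467
gripper_force: 30.0
```

{"fn": "carry_out", "kwargs": {
  "slide": [
    [0,0,0]
  ],
  "yaw": [0],
  "claw": [1]
}}

```text
time: 10.68
eef_pos: [0.4411, -0.0079, 0.1288]
tool_rot: [0.011, 1.0, -0.0, -0.0]
contact_force: [0.7, -0.6, -0.8]
gripper_width: 0.466
gripper_force: 30.0
```

```bash
python3 - <<'E'
from h import *
s=r.observe();print(s["time"],s["eef_pos"],s["qpos"],yaw(),s["gripper_width"],s["gripper_force"])
a=capture("wrist");c=get_calibration("wrist");cv2.imwrite("pics/w8.png",a[:,:,::-1])
np.save("c8.npy",c["extrinsics"])
E
```

```text
10.6833 [ 0.44113466 -0.00790688  0.12884267] [-2.13174804e-02  1.81179454e-01  2.09368158e+00 -6.99807383e-06
  8.66894697e-01 -1.57041928e+00] 1.5491063279575459 0.46558891235512045 29.99515112838708
```

View pics/w8.png

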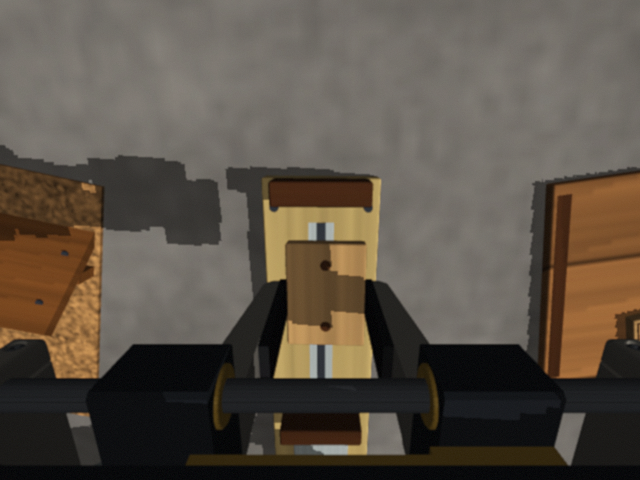

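```bash
python3 - <<'E'
from h import *
c=get_calibration("wrist");s=r.observe()
T=lambda p,z:toworld(c,p,z)[:,:2].round(4).tolist()
print("fence top",T([(271,207),(372,206),(270,182),(372,180)],.046))
print("board end",T([(264,178),(380,178)],.02),"track",T([(320,224),(320,380)],.02))
t=np.array(T([(287,241),(366,241),(366,345),(286,345)],s["eef_pos"][2]+.004));print("tile",t.tolist(),t.mean(0),s["eef_pos"][:2])
print("holes",T([(325,266),(325,326)],s["eef_pos"][2]+.004))
E
```

```text
fence top [[0.407, -0.0516], [0.408, 0.0264], [0.3879, -0.051], [0.3881, 0.0261]]
board end [[0.3875, -0.0601], [0.3896, 0.0362]] track [[0.4278, -0.0147], [0.5894, -0.0191]]
tile [[0.4087, -0.0297], [0.4096, 0.0117], [0.4726, 0.0125], [0.4716, -0.0338]] [ 0.440625 -0.009825] [ 0.44186446 -0.00910065]
holes [[0.4231, -0.0101], [0.4596, -0.0109]]
```

{"fn": "carry_out", "kwargs": {
  "slide": [
    [-1,-4,30],
    [0,0,35],
    [0,0,20],
    [0,0,10],
    [0,0,4]
  ],
  "yaw": [0,0,0,0,0],
  "claw": [1,1,1,1,1]
}}

```text
time: 11.15
eef_pos: [0.4421, -0.0149, 0.0285]
tool_rot: [0.014, 1.0, -0.0, -0.001]
contact_force: [-1.8, -1.8, 6.0]
gripper_width: 0.466
gripper_force: 30.0
```

{"fn": "carry_out", "kwargs": {
  "slide": [
    [0,0,1],
    [0,0,1],
    [0,0,1]
  ],
  "yaw": [0,0,0],
  "claw": [1,1,1]
}}

```text
time: 11.4
eef_pos: [0.4434, -0.0142, 0.028]
tool_rot: [0.013, 1.0, -0.0, 0.001]
contact_force: [-1.8, -2.4, 8.0]
gripper_width: 0.47
gripper_force: 30.0
```

{"fn": "carry_out", "kwargs": {
  "slide": [
    [0,0,-1],
    [0,0,0],
    [0,0,0],
    [0,0,-10],
    [0,0,-35]
  ],
  "yaw": [0,0,0,0,0],
  "claw": [-0.35,-0.35,-0.35,-0.35,-0.35]
}}

```text
time: 11.82
eef_pos: [0.4401, -0.0135, 0.071]
tool_rot: [0.013, 1.0, 0.0, -0.003]
contact_force: [-0.8, -0.5, -0.4]
gripper_width: 0.673
gripper_force: 0.0
```

{"fn": "carry_out", "kwargs": {
  "slide": [
    [0,0,-40],
    [0,0,-40],
    [-2,39,-20],
    [-2,39,0],
    [-2,39,0]
  ],
  "yaw": [0,0,0,0,0],
  "claw": [-0.35,-0.35,-0.35,-0.35,-0.35]
}}

```text
time: 12.23
eef_pos: [0.4531, 0.1024, 0.1751]
tool_rot: [0.014, 1.0, 0.001, 0.003]
contact_force: [0.4, 0.2, -0.3]
gripper_width: 0.674
gripper_force: 0.0
```

{"fn": "carry_out", "kwargs": {
  "slide": [
    [-2,39,0],
    [-2,39,0],
    [-2,39,0],
    [-2,39,0],
    [-2,39,0]
  ],
  "yaw": [0,0,0,0,0],
  "claw": [-0.35,-0.35,-0.35,-0.35,-0.35]
}}

```text
time: 12.65
eef_pos: [0.4664, 0.298, 0.1731]
tool_rot: [0.013, 1.0, 0.0, 0.0]
contact_force: [0.4, 0.0, -0.5]
gripper_width: 0.676
gripper_force: 0.0
```

{"fn": "carry_out", "kwargs": {
  "slide": [
    [0,0,0],
    [0,0,0]
  ],
  "yaw": [0,0],
  "claw": [-0.35,-0.35]
}}

```text
time: 12.82
eef_pos: [0.4665, 0.2977, 0.1726]
tool_rot: [0.011, 1.0, 0.0, 0.0]
contact_force: [0.7, -0.7, 0.0]
gripper_width: 0.674
gripper_force: 0.0
```

```bash
python3 - <<'E'
from h import *
s=r.observe();print(s["time"],s["eef_pos"],yaw(),s["gripper_width"],s["qpos"][5])
a=capture("wrist");c=get_calibration("wrist");cv2.imwrite("pics/w9.png",a[:,:,::-1])
for d in find_in("wrist","tile1")[:8]:
  x=d["rect"];print(np.round(x),round(d["p"],2),toworld(c,[[(x[0]+x[2])/2,(x[1]+x[3])/2]],.022)[0,:2].round(3))
for xy in [(.4411,.3559),(.540,.3158)]:
    for pad in(.038,.045):
      f=tilefit(a,c,xy,.022,pad,"pics/d9_%.2f.png"%xy[1]);print(f); go(f[0][0],f[0][1],.014,f[1]+np.pi/2)
E
```

```text
12.8167 [0.46650903 0.29773385 0.17262428] 1.5482898314445366 0.6739404711762872 -0.9830116717989924
[375.   2. 456.  62.] 0.8 [0.297 0.375]
[  1. 180.  38. 244.] 0.77 [ 0.443 -0.005]
[516. 181. 590. 245.] 0.77 [0.456 0.519]
[311. 265. 377. 319.] 0.75 [0.537 0.313]
[356. 174. 418. 226.] 0.7 [0.44  0.356]
[370. 411. 415. 439.] 0.7 [0.715 0.371]
(array([0.4378, 0.3558]), 1.679, array([0.0388, 0.0597], dtype=float32))
slide [ 30.   59.8 158.3] turn 1.437 t 12.92 q6 -0.98
(array([0.4404, 0.3562]), 1.677, array([0.0441, 0.0598], dtype=float32))
slide [ 27.4  60.3 158.3] turn 1.439 t 12.92 q6 -0.98
(array([0.5087, 0.2992]), 1.571, array([0.0135, 0.0428], dtype=float32))
slide [-42.3   5.  158.3] turn 1.545 t 12.92 q6 -0.98
(array([0.583, 0.353]), 1.571, array([0.0041, 0.009 ], dtype=float32))
slide [-115.3   60.6  158.3] turn 1.545 t 12.92 q6 -0.98
```

{"fn": "carry_out", "kwargs": {
  "slide": [
    [0,0,10],
    [0,0,10],
    [0,0,10],
    [0,0,10],
    [0,0,10]
  ],
  "yaw": [0.12,0.12,0.12,0.12,0.12],
  "claw": [-0.3,-0.3,-0.3,-0.3,-0.3]
}}

```text
time: 13.33
eef_pos: [0.4668, 0.2941, 0.122]
tool_rot: [0.312, 0.95, -0.0, 0.0]
contact_force: [0.0, 0.1, 0.5]
gripper_width: 0.65
gripper_force: 0.0
```

{"fn": "carry_out", "kwargs": {
  "slide": [
    [0,0,0],
    [0,0,0],
    [0,0,0],
    [0,0,0],
    [0,0,0]
  ],
  "yaw": [0.12,0.12,0.12,0.12,0.12],
  "claw": [-0.3,-0.3,-0.3,-0.3,-0.3]
}}

```text
time: 13.75
eef_pos: [0.4668, 0.2941, 0.1224]
tool_rot: [0.578, 0.816, -0.0, 0.0]
contact_force: [-0.7, 0.6, -0.5]
gripper_width: 0.649
gripper_force: 0.0
```

{"fn": "carry_out", "kwargs": {
  "slide": [
    [0,0,0],
    [0,0,0],
    [30,-10,0],
    [30,-10,0],
    [0,0,0]
  ],
  "yaw": [0.12,0.12,0,0,0],
  "claw": [-0.3,-0.3,-0.3,-0.3,-0.3]
}}

```text
time: 14.17
eef_pos: [0.4397, 0.3553, 0.1227]
tool_rot: [0.669, 0.743, 0.001, -0.0]
contact_force: [-0.1, -0.0, 0.3]
gripper_width: 0.648
gripper_force: 0.0
```

```bash
python3 - <<'E'
from h import *
s=r.observe();print(s["time"],s["eef_pos"],yaw(),s["gripper_width"],s["qpos"][5])
a=capture("wrist");c=get_calibration("wrist");cv2.imwrite("pics/w10.png",a[:,:,::-1])
f=tilefit(a,c,(.4404,.356),.022,.045);print(f); go(f[0][0],f[0][1],.014,f[1]+np.pi/2)
f=tilefit(a,c,(.538,.316),.022,.045,"pics/d10.png");print(f)
E
```

```text
14.1667 [0.43967564 0.35525285 0.12267625] 0.10424174020317283 0.6475324592646248 0.5710767526882982
(array([0.4411, 0.3562]), 1.683, array([0.0436, 0.0607], dtype=float32))
slide [  2.4   1.2 108.5] turn -0.006 t 14.22 q6 0.57
(array([0.4971, 0.278 ]), 1.571, array([0.0082, 0.0139], dtype=float32))
```

{"fn": "carry_out", "kwargs": {
  "slide": [
    [2.4,1.2,30],
    [0,0,35],
    [0,0,25],
    [0,0,12],
    [0,0,4]
  ],
  "yaw": [0,0,0,0,0],
  "claw": [-0.3,-0.3,-0.3,-0.3,-0.3]
}}

```text
time: 14.63
eef_pos: [0.4408, 0.3536, 0.0143]
tool_rot: [0.669, 0.743, -0.002, -0.0]
contact_force: [-0.9, -0.5, -0.5]
gripper_width: 0.654
gripper_force: 0.0
```

{"fn": "carry_out", "kwargs": {
  "slide": [
    [0,0,0],
    [0,0,0],
    [0,0,0],
    [0,0,0],
    [0,0,0]
  ],
  "yaw": [0,0,0,0,0],
  "claw": [-0.3,1,1,1,1]
}}

```text
time: 15.05
eef_pos: [0.4425, 0.3565, 0.0175]
tool_rot: [0.669, 0.743, 0.001, 0.0]
contact_force: [-0.1, -2.2, 8.0]
gripper_width: 0.472
gripper_force: 30.0
```

{"fn": "carry_out", "kwargs": {
  "slide": [
    [0,0,-20],
    [0,0,-40],
    [0,0,-40],
    [0,0,-40],
    [0,0,-40]
  ],
  "yaw": [0,0,0,0,0],
  "claw": [1,1,1,1,1]
}}

```text
time: 15.47
eef_pos: [0.4412, 0.3558, 0.1985]
tool_rot: [0.669, 0.743, 0.0, 0.0]
contact_force: [1.0, 1.5, -0.3]
gripper_width: 0.471
gripper_force: 30.0
```

{"fn": "carry_out", "kwargs": {
  "slide": [
    [0,0,0],
    [0,0,0],
    [0,0,0],
    [0,0,0],
    [0,0,0]
  ],
  "yaw": [-0.121,-0.121,-0.121,-0.121,-0.121],
  "claw": [1,1,1,1,1]
}}

```text
time: 15.88
eef_pos: [0.4414, 0.356, 0.1967]
tool_rot: [0.414, 0.91, 0.0, 0.0]
contact_force: [-1.5, -0.5, -0.6]
gripper_width: 0.471
gripper_force: 30.0
```

{"fn": "carry_out", "kwargs": {
  "slide": [
    [0,0,0],
    [0,0,0],
    [0,0,0],
    [0,0,0],
    [0,0,0]
  ],
  "yaw": [-0.121,-0.121,-0.121,-0.121,-0.121],
  "claw": [1,1,1,1,1]
}}

```text
time: 16.3
eef_pos: [0.4414, 0.356, 0.1966]
tool_rot: [0.124, 0.992, 0.0, 0.0]
contact_force: [-0.1, 0.5, -0.1]
gripper_width: 0.471
gripper_force: 30.0
```

{"fn": "carry_out", "kwargs": {
  "slide": [
    [-13.9,-38.7,0],
    [-13.9,-38.7,0],
    [-13.9,-38.7,0],
    [-13.9,-38.7,0],
    [-13.9,-38.7,0]
  ],
  "yaw": [0,0,0,0,0],
  "claw": [1,1,1,1,1]
}}

```text
time: 16.72
eef_pos: [0.4595, 0.1496, 0.1966]
tool_rot: [0.127, 0.992, 0.0, 0.001]
contact_force: [1.1, -0.0, 0.6]
gripper_width: 0.471
gripper_force: 30.0
```

{"fn": "carry_out", "kwargs": {
  "slide": [
    [-13.9,-38.7,0],
    [-13.9,-38.7,0],
    [-13.9,-38.7,0],
    [-13.9,-38.7,0],
    [-13.9,-38.7,0]
  ],
  "yaw": [0,0,0,0,0],
  "claw": [1,1,1,1,1]
}}

```text
time: 17.13
eef_pos: [0.4779, -0.0556, 0.1968]
tool_rot: [0.127, 0.992, 0.0, 0.001]
contact_force: [1.5, 0.6, 0.0]
gripper_width: 0.474
gripper_force: 30.0
```

{"fn": "carry_out", "kwargs": {
  "slide": [
    [-13.9,-38.7,0],
    [-13.9,-38.7,0],
    [-13.9,-38.7,0],
    [-13.9,-38.7,0],
    [0,0,0]
  ],
  "yaw": [0,0,0,0,0],
  "claw": [1,1,1,1,1]
}}

```text
time: 17.55
eef_pos: [0.4935, -0.2238, 0.1969]
tool_rot: [0.129, 0.992, -0.001, 0.001]
contact_force: [-0.5, -0.3, -0.5]
gripper_width: 0.47
gripper_force: 30.0
```

```bash
python3 - <<'E'
from h import *
s=r.observe();print(s["time"],s["eef_pos"],yaw(),s["gripper_width"],s["gripper_force"])
e=np.array([.4905,-.297]);u=np.array([np.cos(.255),-np.sin(.255)]);t=e+.010*u;go(*t,.095,np.pi/2-.255)
a=capture("wrist");c=get_calibration("wrist");cv2.imwrite("pics/w11.png",a[:,:,::-1])
f=tilefit(a,c,s["eef_pos"][:2],s["eef_pos"][2]+.005,.045,"pics/d11.png");print(f)
E
```

```text
17.55 [ 0.49351449 -0.22377494  0.19689226] 1.3117531132410707 0.4703596983441067 29.999236464500427
slide [-25.5 -71.3 102.2] turn -0.004 t 17.55 q6 -1.74
(array([ 0.4765, -0.1972]), 0.0, array([0.0368, 0.056 ], dtype=float32))
```

View pics/w11.png

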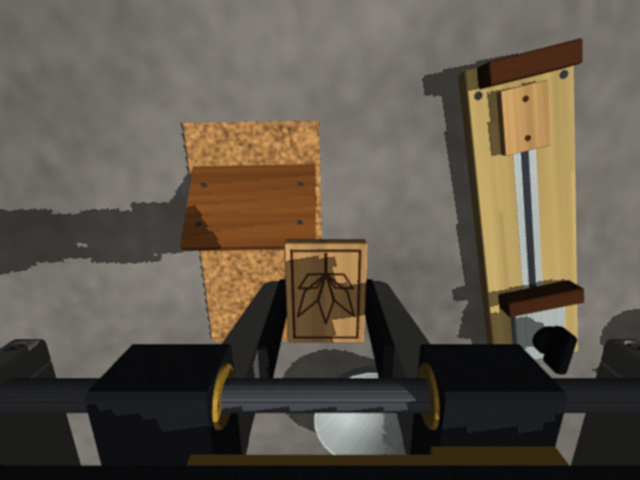

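{"fn": "carry_out", "kwargs": {
  "slide": [
    [-13,-36,20],
    [-13.5,-35,30],
    [0,0,30],
    [0,0,15],
    [0,0,7]
  ],
  "yaw": [0,0,0,0,0],
  "claw": [1,1,1,1,1]
}}

```text
time: 18.02
eef_pos: [0.4982, -0.2851, 0.0964]
tool_rot: [0.128, 0.992, 0.001, -0.002]
contact_force: [0.5, 0.9, -0.8]
gripper_width: 0.47
gripper_force: 30.0
```

{"fn": "carry_out", "kwargs": {
  "slide": [
    [0,0,0],
    [0,0,0],
    [0,0,0],
    [0,0,0]
  ],
  "yaw": [0,0,0,0],
  "claw": [1,1,1,1]
}}

```text
time: 18.35
eef_pos: [0.5007, -0.2866, 0.1002]
tool_rot: [0.127, 0.992, -0.0, 0.001]
contact_force: [0.5, 0.1, 0.1]
gripper_width: 0.475
gripper_force: 30.0
```

```bash
python3 - <<'E'
from h import *
s=r.observe();print(s["time"],s["eef_pos"],yaw(),s["gripper_width"],s["gripper_force"])
e=np.array([.4905,-.297]);u=np.array([np.cos(.255),-np.sin(.255)]);print((s["eef_pos"][:2]-e)@u)
a=capture("wrist").astype(int);c=get_calibration("wrist");print(topix(c,[np.r_[e,.064]]))
for col in (225,235):print(col,[(i,a[i,col].tolist()) for i in range(245,285,4)])
E
```

```text
18.35 [ 0.50071185 -0.28661085  0.10021599] 1.315718530255809 0.474523902358034 29.99984174966812
0.007261021512427522
[[308.17897775 260.02502259]]
225 [(245, [71, 41, 18]), (249, [69, 41, 19]), (253, [69, 41, 18]), (257, [71, 43, 20]), (261, [47, 28, 13]), (265, [84, 66, 49]), (269, [73, 61, 51]), (273, [72, 64, 57]), (277, [70, 64, 59]), (281, [65, 63, 60])]
235 [(245, [70, 41, 19]), (249, [70, 41, 21]), (253, [68, 41, 21]), (257, [69, 41, 20]), (261, [48, 27, 15]), (265, [83, 60, 33]), (269, [88, 62, 38]), (273, [85, 62, 36]), (277, [98, 70, 42]), (281, [95, 67, 39])]
```

{"fn": "carry_out", "kwargs": {
  "slide": [
    [-4.5,-8,5],
    [0,0,0],
    [0,0,0],
    [0,0,0]
  ],
  "yaw": [0,0,0,0],
  "claw": [1,1,1,1]
}}

```text
time: 18.73
eef_pos: [0.5019, -0.2957, 0.0936]
tool_rot: [0.128, 0.992, 0.0, -0.0]
contact_force: [-0.6, 0.2, 0.3]
gripper_width: 0.473
gripper_force: 30.0
```

{"fn": "carry_out", "kwargs": {
  "slide": [
    [0,0,0],
    [0,0,0],
    [0,0,0],
    [0,0,0],
    [0,0,0]
  ],
  "yaw": [0,0,0,0,0],
  "claw": [-1,-1,-1,-1,-1]
}}

```text
time: 19.15
eef_pos: [0.502, -0.2954, 0.0937]
tool_rot: [0.128, 0.992, 0.0, -0.0]
contact_force: [0.5, 0.4, 0.2]
gripper_width: 0.811
gripper_force: 0.0
```

{"fn": "carry_out", "kwargs": {
  "slide": [
    [0,0,-20],
    [0,0,-20],
    [-40,0,0],
    [0,0,0],
    [0,0,0]
  ],
  "yaw": [0,0,0,0,0],
  "claw": [-1,-1,-1,-1,-1]
}}

```text
time: 19.57
eef_pos: [0.5422, -0.306, 0.1339]
tool_rot: [0.127, 0.992, -0.0, 0.001]
contact_force: [-0.4, -0.6, -0.2]
gripper_width: 1.0
gripper_force: 0.0
```

```bash
python3 - <<'E'
from h import *
s=r.observe();print(s["time"],s["eef_pos"],yaw(),s["gripper_width"],s["gripper_force"])
a=capture("wrist");c=get_calibration("wrist");cv2.imwrite("pics/w12.png",a[:,:,::-1])
for pad in(.05,.06):
  for f in backfit(a,c,(.535,-.310),pad=pad,dbg="pics/d12.png"):print(f);go(*f[0],.008,f[1]+np.pi/2)
for d in find_in("wrist","tile1")[:5]:
  x=d["rect"];print(np.round(x),round(d["p"],2),toworld(c,[[(x[0]+x[2])/2,(x[1]+x[3])/2]],.014)[0,:2].round(3))
E
```

```text
19.5667 [ 0.54221075 -0.30599632  0.13391378] 1.3155882042373097 1.000454928844399 0.0
(array([ 0.5275, -0.304 ]), 2.877, array([0.0431, 0.0552], dtype=float32))
slide [ 13.2  -2.  125.3] turn 0.009 t 19.62 q6 -1.83
(array([ 0.5276, -0.3041]), 2.897, array([0.0431, 0.0541], dtype=float32))
slide [ 13.   -2.1 125.3] turn -0.011 t 19.62 q6 -1.83
[302. 189. 352. 251.] 0.75 [ 0.527 -0.301]
```

```bash
python3 - <<'E'
from h import *
c=get_calibration("wrist")
def rect(im,cal,xy,th,z=.014):
  u=np.array([np.cos(th),np.sin(th)]);v=np.array([-u[1],u[0]])
  X,Y=np.meshgrid(np.linspace(-.026,.026,105),np.linspace(-.019,.019,77),indexing="ij")
  P=np.c_[np.array(xy)+X.ravel()[:,None]*u+Y.ravel()[:,None]*v,np.full(X.size,z)]
  uv=topix(cal,P).astype(np.float32).reshape(105,77,2);return cv2.remap(im,uv[:,:,0],uv[:,:,1],1)
w=rect(cv2.imread("pics/w12.png"),c,(.5268,-.3035),2.887);g=cv2.cvtColor(w,6)
print((g<.75*np.median(g)).mean(),np.median(g))
ys,xs=np.where(g<.7*np.median(g));print(len(ys));
for i in range(0,105,7):print("".join("#" if (g[i:i+7,j:j+4].min()<.7*np.median(g)) else "." for j in range(0,77,4)))
E
```

```text
0.030921459492888066 142.0
224
....................
.........#..........
........####........
........###.........
....................
....................
....................
....................
....................
....................
....................
....................
........###.........
........###.........
....................
```

{"fn": "carry_out", "kwargs": {
  "slide": [
    [13.5,-2,20],
    [0,0,35],
    [0,0,35],
    [0,0,20],
    [0,0,10]
  ],
  "yaw": [0,0,0,0,0],
  "claw": [-0.3,-0.3,-0.3,-0.3,-0.3]
}}

```text
time: 20.08
eef_pos: [0.5242, -0.3027, 0.0104]
tool_rot: [0.128, 0.992, 0.001, -0.003]
contact_force: [0.3, -0.7, -0.5]
gripper_width: 0.667
gripper_force: 0.0
```

{"fn": "carry_out", "kwargs": {
  "slide": [
    [0,0,4],
    [0,0,0],
    [0,0,0],
    [0,0,0],
    [0,0,0]
  ],
  "yaw": [0,0,0,0,0],
  "claw": [-0.3,1,1,1,1]
}}

```text
time: 20.5
eef_pos: [0.528, -0.3046, 0.0111]
tool_rot: [0.128, 0.992, -0.0, 0.001]
contact_force: [1.4, -0.7, 2.3]
gripper_width: 0.472
gripper_force: 30.0
```

{"fn": "carry_out", "kwargs": {
  "slide": [
    [0,0,-20],
    [0,0,-40],
    [0,0,-40],
    [0,0,-20],
    [0,0,0]
  ],
  "yaw": [0,0,0,0,0],
  "claw": [1,1,1,1,1]
}}

```text
time: 20.92
eef_pos: [0.5303, -0.3059, 0.136]
tool_rot: [0.128, 0.992, -0.002, 0.004]
contact_force: [0.2, -0.6, -0.1]
gripper_width: 0.452
gripper_force: 30.0
```

{"fn": "carry_out", "kwargs": {
  "slide": [
    [0,0,0],
    [0,0,0],
    [0,0,0],
    [3.4,36,0],
    [3.4,36,0]
  ],
  "yaw": [-0.115,-0.115,0,0,0],
  "claw": [1,1,1,1,1]
}}

```text
time: 21.33
eef_pos: [0.522, -0.2323, 0.1292]
tool_rot: [0.016, 1.0, -0.0, 0.0]
contact_force: [0.3, 0.1, -0.0]
gripper_width: 0.454
gripper_force: 30.0
```

{"fn": "carry_out", "kwargs": {
  "slide": [
    [3.4,36,0],
    [3.4,36,0],
    [3.4,36,0],
    [3.4,36,0],
    [3.4,36,0]
  ],
  "yaw": [0,0,0,0,0],
  "claw": [1,1,1,1,1]
}}

```text
time: 21.75
eef_pos: [0.5092, -0.05, 0.1294]
tool_rot: [0.015, 1.0, 0.0, -0.0]
contact_force: [1.1, -0.0, -0.4]
gripper_width: 0.451
gripper_force: 30.0
```

{"fn": "carry_out", "kwargs": {
  "slide": [
    [3.4,36,0],
    [0,0,0],
    [0,0,0]
  ],
  "yaw": [0,0,0],
  "claw": [1,1,1]
}}

```text
time: 22.0
eef_pos: [0.507, -0.0139, 0.1294]
tool_rot: [0.013, 1.0, -0.0, -0.0]
contact_force: [0.6, 0.2, -0.1]
gripper_width: 0.453
gripper_force: 30.0
```

```bash
python3 - <<'E'
from h import *
s=r.observe();print(s["time"],s["eef_pos"],yaw(),s["gripper_width"],s["gripper_force"])
a=capture("wrist");c=get_calibration("wrist");cv2.imwrite("pics/w13.png",a[:,:,::-1])
go(.5075,-.0152,.028,np.pi/2-.027)
np.save("c13.npy",c["extrinsics"])
E
```

```text
22.0 [ 0.5070222  -0.01390424  0.12942119] 1.5452291372446163 0.45273635903354026 29.987614904239308
slide [-2.000e-01 -1.000e-01  1.015e+02] turn 0.001 t 22.05 q6 -1.58
```

View pics/w13.png

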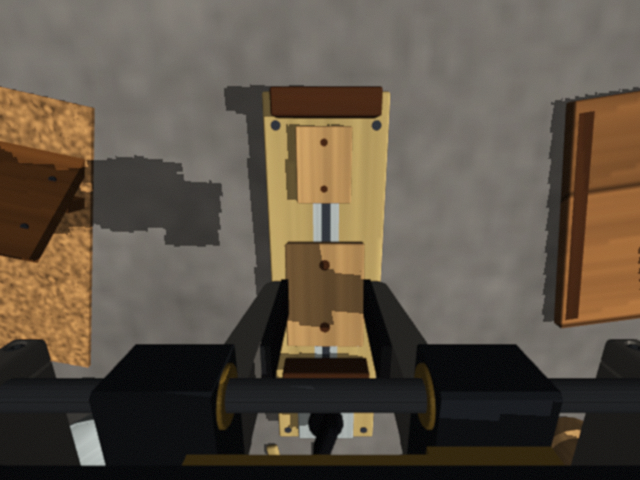

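```bash
python3 - <<'E'
from h import *
c=get_calibration("wrist");s=r.observe()
T=lambda p,z:toworld(c,p,z)[:,:2].round(4).tolist()
print("fence",T([(272,117),(381,115)],.046))
print("tile1",np.array(T([(297,126),(350,126),(352,203),(297,203)],.03)).tolist(),"holes",T([(323,142),(323.5,189)],.03))
print("track",T([(325,210),(325,235)],.02), "jaw",T([(285,362),(369,360)],.046))
t=np.array(T([(287,242),(364,242),(364,346),(287,346)],s["eef_pos"][2]+.004));print("tile",t.tolist(),t.mean(0),s["eef_pos"][:2])
print("holes",T([(324,266),(324,327)],s["eef_pos"][2]+.004))
E
```

```text
fence [[0.4071, -0.052], [0.4078, 0.0261]]
tile1 [[0.413, -0.0357], [0.414, 0.005], [0.4738, 0.0064], [0.4726, -0.0387]] holes [[0.4253, -0.0161], [0.4617, -0.0167]]
track [[0.4811, -0.016], [0.5033, -0.0166]] jaw [[0.6136, -0.0554], [0.6134, 0.0201]]
tile [[0.4746, -0.0356], [0.4756, 0.0048], [0.5387, 0.0053], [0.5376, -0.0394]] [ 0.506625 -0.016225] [ 0.50728888 -0.01508849]
holes [[0.4885, -0.0166], [0.5256, -0.0176]]
```

{"fn": "carry_out", "kwargs": {
  "slide": [
    [-1.5,0,30],
    [0,0,35],
    [0,0,20],
    [0,0,10],
    [0,0,4]
  ],
  "yaw": [0,0,0,0,0],
  "claw": [1,1,1,1,1]
}}

```text
time: 22.47
eef_pos: [0.5084, -0.0169, 0.0294]
tool_rot: [0.014, 1.0, -0.0, -0.001]
contact_force: [0.4, 3.7, 22.1]
gripper_width: 0.445
gripper_force: 12.2
```

{"fn": "carry_out", "kwargs": {
  "slide": [
    [0,0,1],
    [0,0,1],
    [0,0,1]
  ],
  "yaw": [0,0,0],
  "claw": [1,1,1]
}}

```text
time: 22.72
eef_pos: [0.5098, -0.0157, 0.0305]
tool_rot: [0.014, 1.0, 0.0, 0.001]
contact_force: [-11.0, 7.8, 43.1]
gripper_width: 0.351
gripper_force: 41.8
```

{"fn": "carry_out", "kwargs": {
  "slide": [
    [0,0,-4],
    [0,0,0]
  ],
  "yaw": [0,0],
  "claw": [1,1]
}}

```text
time: 22.88
eef_pos: [0.5106, -0.0162, 0.0337]
tool_rot: [0.014, 1.0, -0.0, 0.002]
contact_force: [0.8, -0.3, -0.4]
gripper_width: 0.164
gripper_force: 0.0
```

```bash
python3 - <<'E'
from h import *
s=r.observe();print(s["time"],s["eef_pos"],yaw(),s["gripper_width"],s["gripper_force"],s["contact_force"])
a=capture("wrist");b=capture("side");p=capture("scene");cv2.imwrite("pics/w14.png",a[:,:,::-1])
t=np.hstack([a[160:400,200:450],cv2.resize(b[210:280,225:385],(550,240),interpolation=3)])
cv2.imwrite("pics/w15.png",t[:,:,::-1])
E
```

```text
22.8833 [ 0.51055121 -0.01616593  0.03369837] 1.5434149198031046 0.16368412975718746 0.0 [ 0.84224239 -0.25875252 -0.38410397]
```

View pics/w15.png

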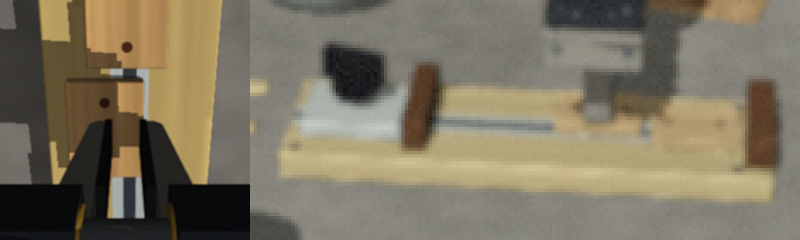

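{"fn": "carry_out", "kwargs": {
  "slide": [
    [0,0,-30],
    [0,0,-30],
    [0,0,-20],
    [0,0,0],
    [0,0,0]
  ],
  "yaw": [0,0,0,0,0],
  "claw": [-1,-1,-1,-1,-1]
}}

```text
time: 23.45
eef_pos: [0.5097, -0.0159, 0.1126]
tool_rot: [0.013, 1.0, -0.0, 0.001]
contact_force: [0.1, -0.3, 0.3]
gripper_width: 0.346
gripper_force: 0.0
```

{"fn": "carry_out", "kwargs": {
  "slide": [
    [0,0,0],
    [0,0,0]
  ],
  "yaw": [0,0],
  "claw": [-1,-1]
}}

```text
time: 23.62
eef_pos: [0.508, -0.0156, 0.1105]
tool_rot: [0.013, 1.0, 0.0, -0.001]
contact_force: [-0.0, -1.0, 0.5]
gripper_width: 0.491
gripper_force: 0.0
```

```bash
python3 - <<'E'
from h import *
s=r.observe();print(s["time"],s["eef_pos"],yaw(),s["gripper_width"])
a=capture("wrist");c=get_calibration("wrist");cv2.imwrite("pics/w16.png",a[:,:,::-1])
for xy in((.4435,-.0163),(.508,-.028)):
  # holes: dark small blobs on rectified patch
  n=161;ax=np.linspace(-.04,.04,n);X,Y=np.meshgrid(ax,ax,indexing="ij")
  uv=topix(c,np.c_[X.ravel()+xy[0],Y.ravel()+xy[1],np.full(n*n,.03)]).astype(np.float32).reshape(n,n,2)
  w=cv2.remap(a,uv[:,:,0],uv[:,:,1],1);g=cv2.cvtColor(w,7)
  bh=cv2.morphologyEx(g,cv2.MORPH_BLACKHAT,cv2.getStructuringElement(2,(15,15)))
  k,_,st,ce=cv2.connectedComponentsWithStats((bh>40).astype(np.uint8))
  for i in range(1,k):
    if st[i,4]>15:print(xy,st[i,2:].tolist(),(np.array(xy)+(ce[i][::-1]-80)*.0005).round(4))
  g3=cv2.GaussianBlur(w,(0,0),2).astype(float);ra=g3[:,:,1]/g3[:,:,0]
  print("ratio G/R row at centre:",ra[80,::8].round(2).tolist());print("col:",ra[::8,72].round(2).tolist())
E
```

```text
23.6167 [ 0.50797813 -0.01562764  0.11046056] 1.5447361804710786 0.4911724784412201
(0.4435, -0.0163) [72, 7, 324] [ 0.4048 -0.0412]
(0.4435, -0.0163) [13, 13, 122] [ 0.4116 -0.0512]
(0.4435, -0.0163) [4, 13, 36] [0.4136 0.0232]
(0.4435, -0.0163) [18, 3, 44] [ 0.4121 -0.0323]
(0.4435, -0.0163) [26, 5, 68] [ 0.4127 -0.0056]
(0.4435, -0.0163) [11, 11, 96] [ 0.425  -0.0144]
(0.4435, -0.0163) [12, 15, 121] [ 0.4295 -0.0394]
(0.4435, -0.0163) [11, 12, 101] [ 0.4611 -0.0154]
(0.4435, -0.0163) [96, 16, 668] [ 0.4783 -0.0284]
ratio G/R row at centre: [0.86, 0.86, 0.85, 0.84, 0.84, 0.78, 0.78, 0.78, 0.78, 0.77, 0.77, 0.77, 0.77, 0.77, 0.77, 0.77, 0.83, 0.86, 0.85, 0.85, 0.86]
col: [0.57, 0.83, 0.84, 0.78, 0.78, 0.78, 0.78, 0.77, 0.78, 0.78, 0.77, 0.77, 0.78, 0.78, 0.77, 0.77, 0.77, 0.81, 1.04, 0.84, 0.78]
(0.508, -0.028) [19, 6, 63] [ 0.4687 -0.0408]
(0.508, -0.028) [97, 16, 697] [ 0.4782 -0.0285]
(0.508, -0.028) [11, 12, 97] [ 0.4923 -0.0286]
(0.508, -0.028) [11, 11, 95] [ 0.5285 -0.0295]
(0.508, -0.028) [12, 15, 164] [ 0.5445 -0.0159]
ratio G/R row at centre: [0.97, 0.93, 0.86, 0.85, 0.82, 0.78, 0.78, 0.78, 0.77, 0.78, 0.77, 0.77, 0.77, 0.78, 0.77, 0.82, 0.92, 0.86, 0.86, 0.86, 0.86]
col: [0.78, 0.8, 0.85, 0.77, 0.77, 0.78, 0.75, 0.77, 0.77, 0.77, 0.78, 0.78, 0.78, 0.78, 0.78, 0.69, 0.76, 0.77, 0.82, 0.86, 0.86]
```

{"fn": "carry_out", "kwargs": {
  "slide": [
    [-2,0,0],
    [0,0,0],
    [0,0,0],
    [0,0,30],
    [0,0,30]
  ],
  "yaw": [0,0,0,0,0],
  "claw": [-1,-1,-1,-1,-1]
}}

```text
time: 24.08
eef_pos: [0.5127, -0.0157, 0.0522]
tool_rot: [0.013, 1.0, -0.0, 0.002]
contact_force: [0.7, 0.7, -0.2]
gripper_width: 0.903
gripper_force: 0.0
```

{"fn": "carry_out", "kwargs": {
  "slide": [
    [0,0,16],
    [0,0,8],
    [0,0,2],
    [0,0,0]
  ],
  "yaw": [0,0,0,0],
  "claw": [-1,-1,-1,-1]
}}

```text
time: 24.42
eef_pos: [0.5109, -0.0156, 0.0255]
tool_rot: [0.013, 1.0, 0.0, -0.0]
contact_force: [0.3, -0.4, 0.4]
gripper_width: 1.0
gripper_force: 0.0
```

{"fn": "carry_out", "kwargs": {
  "slide": [
    [0,0,0],
    [0,0,0],
    [0,0,0],
    [0,0,0],
    [0,0,0]
  ],
  "yaw": [0,0,0,0,0],
  "claw": [0.05,0.05,0.05,0.05,0.05]
}}

```text
time: 24.83
eef_pos: [0.5113, -0.0156, 0.0262]
tool_rot: [0.013, 1.0, -0.0, 0.001]
contact_force: [0.1, 0.6, 0.5]
gripper_width: 0.66
gripper_force: 0.1
```

{"fn": "carry_out", "kwargs": {
  "slide": [
    [0,0,0],
    [0,0,0]
  ],
  "yaw": [0,0],
  "claw": [0.15,0.15]
}}

```text
time: 25.0
eef_pos: [0.511, -0.0156, 0.0258]
tool_rot: [0.013, 1.0, -0.0, 0.0]
contact_force: [-0.9, 0.1, -0.0]
gripper_width: 0.519
gripper_force: 0.1
```

Continue closing until both pads touch, then open and lift and move to the third tile.

{"fn": "carry_out", "kwargs": {
  "slide": [
    [0,0,0],
    [0,0,0],
    [0,0,0],
    [0,0,0]
  ],
  "yaw": [0,0,0,0],
  "claw": [0.15,0.15,0.15,-0.4]
}}

```text
time: 25.33
eef_pos: [0.5109, -0.0156, 0.0257]
tool_rot: [0.013, 1.0, 0.0, 0.0]
contact_force: [-0.4, 0.8, -1.0]
gripper_width: 0.523
gripper_force: 0.0
```

{"fn": "carry_out", "kwargs": {
  "slide": [
    [0,0,0],
    [0,0,0],
    [0,0,-10],
    [0,0,-40],
    [0,0,-40]
  ],
  "yaw": [0,0,0,0,0],
  "claw": [-0.4,-0.4,-0.4,-0.4,-0.4]
}}

```text
time: 25.75
eef_pos: [0.5091, -0.0155, 0.1158]
tool_rot: [0.013, 1.0, 0.0, -0.002]
contact_force: [0.9, -0.2, 1.2]
gripper_width: 0.7
gripper_force: 0.0
```

{"fn": "carry_out", "kwargs": {
  "slide": [
    [0,0,-40],
    [0,0,-20],
    [-1,39,0],
    [-1,39,0],
    [-1,39,0]
  ],
  "yaw": [0,0,0,0,0],
  "claw": [-0.4,-0.4,-0.4,-0.4,-0.4]
}}

```text
time: 26.17
eef_pos: [0.5172, 0.1022, 0.1773]
tool_rot: [0.014, 1.0, 0.0, 0.001]
contact_force: [1.1, 0.2, -1.5]
gripper_width: 0.7
gripper_force: 0.0
```

{"fn": "carry_out", "kwargs": {
  "slide": [
    [-1,39,0],
    [-1,39,0],
    [-1,39,0],
    [0,39,0],
    [0,0,0]
  ],
  "yaw": [0,0,0,0,0],
  "claw": [-0.4,-0.4,-0.4,-0.4,-0.4]
}}

```text
time: 26.58
eef_pos: [0.5241, 0.2632, 0.1766]
tool_rot: [0.011, 1.0, 0.001, 0.001]
contact_force: [-0.7, -0.2, -0.2]
gripper_width: 0.699
gripper_force: 0.0
```

{"fn": "carry_out", "kwargs": {
  "slide": [
    [0,0,0],
    [0,0,0]
  ],
  "yaw": [0,0],
  "claw": [-0.4,-0.4]
}}

```text
time: 26.75
eef_pos: [0.5235, 0.2568, 0.1759]
tool_rot: [0.012, 1.0, -0.0, -0.0]
contact_force: [-0.1, -0.4, -0.6]
gripper_width: 0.699
gripper_force: 0.0
```

```bash
cat >> h.py <<'E'
def holes(a,c,xy,z,half=.04,z_thr=40):
    n=int(half*4000)+1;ax=np.linspace(-half,half,n);X,Y=np.meshgrid(ax,ax,indexing="ij")
    uv=topix(c,np.c_[X.ravel()+xy[0],Y.ravel()+xy[1],np.full(n*n,z)]).astype(np.float32).reshape(n,n,2)
    g=cv2.cvtColor(cv2.remap(a,uv[:,:,0],uv[:,:,1],1),7)
    bh=cv2.morphologyEx(g,cv2.MORPH_BLACKHAT,cv2.getStructuringElement(2,(15,15)))
    k,_,st,ce=cv2.connectedComponentsWithStats((bh>z_thr).astype(np.uint8))
    return [(np.array(xy)+(ce[i][::-1]-(n-1)/2)*.0005).round(4).tolist() for i in range(1,k) if 50<st[i,4]<220 and max(st[i,2:4])<18]
def maskfit(im,cal,xy,z,pad=.045,lim=.75):
    """largest region brighter than plank: B/R ratio"""
    n=181;ax=np.linspace(-pad,pad,n);X,Y=np.meshgrid(ax,ax,indexing="ij")
    uv=topix(cal,np.c_[X.ravel()+xy[0],Y.ravel()+xy[1],np.full(n*n,z)]).astype(np.float32).reshape(n,n,2)
    w=cv2.GaussianBlur(cv2.remap(im,uv[:,:,0],uv[:,:,1],1),(0,0),2).astype(float)
    b=(((w[:,:,1]/(w[:,:,0]+1))>lim)).astype(np.uint8)*255
    return w,b
E
python3 - <<'E'
from h import *
s=r.observe();print(s["time"],s["eef_pos"],yaw(),s["gripper_width"],s["qpos"][5])
a=capture("wrist");c=get_calibration("wrist");cv2.imwrite("pics/w17.png",a[:,:,::-1])
for d in find_in("wrist","tile1")[:8]:
  x=d["rect"];print(np.round(x),round(d["p"],2),toworld(c,[[(x[0]+x[2])/2,(x[1]+x[3])/2]],.022)[0,:2].round(3))
w,b=maskfit(a,c,(.538,.316),.022)
print((w[::12,::12,1]/w[::12,::12,0]).round(2));print(w[::12,::12,0].round(0))
E
```

```text
26.75 [0.52349933 0.25676899 0.17585444] 1.5459458251546359 0.6986945809791351 -1.0920901791498863
[564. 121. 638. 186.] 0.84 [0.459 0.517]
[ 15. 192.  81. 253.] 0.75 [ 0.512 -0.023]
[  2. 117.  67. 184.] 0.73 [ 0.443 -0.017]
[486. 302. 555. 348.] 0.72 [0.641 0.467]
[351. 211. 418. 269.] 0.63 [0.539 0.314]
[  1.  82.  72. 110.] 0.37 [ 0.395 -0.002]
[[0.66 0.65 0.66 0.65 0.66 0.66 0.66 0.65 0.66 0.66 0.66 0.67 0.66 0.66
  0.67 0.67]
 [0.66 0.65 0.66 0.66 0.66 0.66 0.66 0.66 0.66 0.66 0.66 0.66 0.66 0.67
  0.67 0.67]
 [0.66 0.66 0.66 0.66 0.67 0.66 0.66 0.66 0.66 0.66 0.66 0.66 0.66 0.66
  0.67 0.67]
 [0.66 0.66 0.66 0.67 0.67 0.67 0.66 0.65 0.66 0.69 0.72 0.67 0.67 0.67
  0.67 0.67]
 [0.66 0.66 0.66 0.66 0.65 0.68 0.72 0.75 0.76 0.74 0.73 0.72 0.67 0.66
  0.66 0.67]
 [0.66 0.66 0.71 0.76 0.77 0.75 0.74 0.75 0.71 0.77 0.77 0.75 0.66 0.66
  0.66 0.66]
 [0.65 0.68 0.73 0.75 0.77 0.74 0.73 0.76 0.77 0.78 0.77 0.74 0.66 0.66
  0.66 0.67]
 [0.66 0.65 0.74 0.77 0.76 0.77 0.75 0.73 0.74 0.74 0.77 0.74 0.69 0.66
  0.66 0.66]
 [0.66 0.65 0.76 0.78 0.77 0.63 0.75 0.76 0.74 0.77 0.77 0.77 0.74 0.
[... 1272 characters left out ...]
. 159.
  158. 158.]
 [153.  80. 147. 179. 181.  73. 154. 167. 140. 167. 172. 166. 172. 153.
  155. 155.]
 [147.  85. 111. 127. 153. 118. 106. 173. 152. 171. 187. 190. 169. 157.
  157. 155.]
 [152. 100.  81. 130. 177. 168. 155. 145. 164. 141. 147. 162. 180. 165.
  166. 167.]
 [154. 138.  77. 127. 186. 176. 154. 151. 178. 173. 164. 164. 166. 169.
  170. 170.]
 [156. 155. 152. 159. 167. 179. 167. 165. 171. 174. 175. 176. 177. 177.
  178. 178.]
 [158. 161. 162. 166. 172. 176. 177. 177. 177. 177. 177. 177. 177. 177.
  177. 177.]
 [170. 176. 175. 175. 176. 175. 175. 175. 176. 176. 175. 175. 175. 172.
  166. 158.]
 [172. 173. 173. 174. 175. 174. 173. 162.  72. 135. 125. 110.  96.  92.
   94. 100.]]
```

```bash
cat >> h.py <<'E'
def ratiofit(a,c,xy,z,lim=.7,pad=.045):
    w,b=maskfit(a,c,xy,z,pad,lim)
    b=cv2.morphologyEx(b,cv2.MORPH_CLOSE,np.ones((15,15)));b=cv2.morphologyEx(b,cv2.MORPH_OPEN,np.ones((25,25)))
    q=max(cv2.findContours(b,0,1)[0],key=cv2.contourArea);bx=cv2.boxPoints(cv2.minAreaRect(q))
    e=[bx[1]-bx[0],bx[2]-bx[1]];L=[np.hypot(*k) for k in e];k=e[int(np.argmax(L))]
    return (np.array(xy)+(bx.mean(0)[::-1]-90)*pad/90).round(4),round(float(np.arctan2(k[0],k[1])%np.pi),3),(np.sort(L)*pad/90).round(4)
E
python3 - <<'E'
from h import *
a=cv2.imread("pics/w17.png")[:,:,::-1].copy();c=get_calibration("wrist")
f=ratiofit(a,c,(.538,.316),.022);print(f);go(*f[0],.014,f[1]+np.pi/2)
print(holes(a,c,(.4435,-.0163),.03),holes(a,c,(.510,-.0163),.03))
E
```

```text
(array([0.5394, 0.3117]), 1.828, array([0.0468, 0.0613], dtype=float32))
slide [-14.2  56.3 161.8] turn 1.287 t 26.85 q6 -1.09
[[0.4249, -0.0158], [0.479, -0.0554]] [[0.5281, -0.0186]]
```

{"fn": "carry_out", "kwargs": {
  "slide": [
    [0,0,10],
    [0,0,10],
    [0,0,10],
    [0,0,10],
    [0,0,10]
  ],
  "yaw": [0.117,0.117,0.117,0.117,0.117],
  "claw": [-0.3,-0.3,-0.3,-0.3,-0.3]
}}

```text
time: 27.27
eef_pos: [0.5241, 0.2555, 0.1255]
tool_rot: [0.304, 0.953, -0.0, 0.0]
contact_force: [-0.2, 0.3, 0.2]
gripper_width: 0.648
gripper_force: 0.0
```

{"fn": "carry_out", "kwargs": {
  "slide": [
    [0,0,0],
    [0,0,0],
    [0,0,0],
    [0,0,0],
    [0,0,0]
  ],
  "yaw": [0.117,0.117,0.117,0.117,0.117],
  "claw": [-0.3,-0.3,-0.3,-0.3,-0.3]
}}

```text
time: 27.68
eef_pos: [0.5241, 0.2555, 0.1259]
tool_rot: [0.566, 0.824, -0.0, 0.0]
contact_force: [0.3, -0.1, 0.1]
gripper_width: 0.653
gripper_force: 0.0
```

{"fn": "carry_out", "kwargs": {
  "slide": [
    [0,0,0],
    [25,15,0],
    [24,15,0],
    [0,0,0],
    [0,0,0]
  ],
  "yaw": [0.117,0,0,0,0],
  "claw": [-0.3,-0.3,-0.3,-0.3,-0.3]
}}

```text
time: 28.1
eef_pos: [0.5409, 0.3117, 0.1257]
tool_rot: [0.61, 0.792, -0.0, 0.0]
contact_force: [0.3, -0.8, 0.0]
gripper_width: 0.649
gripper_force: 0.0
```

```bash
python3 - <<'E'
from h import *
s=r.observe();print(s["time"],s["eef_pos"],yaw(),s["gripper_width"],s["qpos"][5])
a=capture("wrist");c=get_calibration("wrist");cv2.imwrite("pics/w18.png",a[:,:,::-1])
f=ratiofit(a,c,(.539,.312),.022);print(f);go(*f[0],.016,f[1]+np.pi/2)
f=ratiofit(a,c,(.539,.312),.022,lim=.72);print(f)
E
```

```text
28.1 [0.54087395 0.31171352 0.12571457] 0.2577920759414124 0.6493854751307354 0.2628009243227972
(array([0.5387, 0.3122]), 1.833, array([0.045, 0.062], dtype=float32))
slide [  1.7  -1.2 109.5] turn -0.005 t 28.15 q6 0.26
(array([0.5388, 0.3123]), 1.833, array([0.044 , 0.0611], dtype=float32))
```

{"fn": "carry_out", "kwargs": {
  "slide": [
    [1.7,-1,30],
    [0,0,35],
    [0,0,25],
    [0,0,14],
    [0,0,5]
  ],
  "yaw": [0,0,0,0,0],
  "claw": [-0.3,-0.3,-0.3,-0.3,-0.3]
}}

```text
time: 28.57
eef_pos: [0.5375, 0.3114, 0.0145]
tool_rot: [0.611, 0.792, -0.002, -0.001]
contact_force: [-0.2, -0.4, 0.9]
gripper_width: 0.652
gripper_force: 0.0
```

{"fn": "carry_out", "kwargs": {
  "slide": [
    [0,0,1.5],
    [0,0,0],
    [0,0,0],
    [0,0,0],
    [0,0,0]
  ],
  "yaw": [0,0,0,0,0],
  "claw": [-0.3,1,1,1,1]
}}

```text
time: 28.98
eef_pos: [0.54, 0.314, 0.0167]
tool_rot: [0.61, 0.792, 0.001, 0.001]
contact_force: [-0.0, -0.8, 6.1]
gripper_width: 0.476
gripper_force: 30.0
```

{"fn": "carry_out", "kwargs": {
  "slide": [
    [0,0,-20],
    [0,0,-40],
    [0,0,-40],
    [0,0,-40],
    [0,0,-40]
  ],
  "yaw": [0,0,0,0,0],
  "claw": [1,1,1,1,1]
}}

```text
time: 29.4
eef_pos: [0.5387, 0.3135, 0.1977]
tool_rot: [0.61, 0.792, 0.0, 0.0]
contact_force: [0.6, 0.7, -0.4]
gripper_width: 0.469
gripper_force: 30.0
```

{"fn": "carry_out", "kwargs": {
  "slide": [
    [0,0,0],
    [0,0,0],
    [0,0,0],
    [0,0,0],
    [0,0,0]
  ],
  "yaw": [-0.118,-0.118,-0.118,-0.118,-0.118],
  "claw": [1,1,1,1,1]
}}

```text
time: 29.82
eef_pos: [0.539, 0.3137, 0.196]
tool_rot: [0.351, 0.936, 0.0, 0.0]
contact_force: [0.4, -0.3, 0.6]
gripper_width: 0.469
gripper_force: 30.0
```

{"fn": "carry_out", "kwargs": {
  "slide": [
    [0,0,0],
    [0,0,0],
    [0,0,0],
    [0,0,0],
    [-7.3,-37.5,0]
  ],
  "yaw": [-0.118,-0.118,-0.118,-0.118,0],
  "claw": [1,1,1,1,1]
}}

```text
time: 30.23
eef_pos: [0.5376, 0.2797, 0.196]
tool_rot: [0.12, 0.993, 0.002, 0.001]
contact_force: [-0.7, -1.3, -0.5]
gripper_width: 0.471
gripper_force: 30.0
```

{"fn": "carry_out", "kwargs": {
  "slide": [
    [-7.3,-37.5,0],
    [-7.3,-37.5,0],
    [-7.3,-37.5,0],
    [-7.3,-37.5,0],
    [-7.3,-37.5,0]
  ],
  "yaw": [0,0,0,0,0],
  "claw": [1,1,1,1,1]
}}

```text
time: 30.65
eef_pos: [0.5253, 0.0832, 0.1958]
tool_rot: [0.125, 0.992, 0.0, 0.001]
contact_force: [-0.0, -0.4, -0.3]
gripper_width: 0.473
gripper_force: 30.0
```

{"fn": "carry_out", "kwargs": {
  "slide": [
    [-7.3,-37.5,0],
    [-7.3,-37.5,0],
    [-7.3,-37.5,0],
    [-7.3,-37.5,0],
    [-7.3,-37.5,0]
  ],
  "yaw": [0,0,0,0,0],
  "claw": [1,1,1,1,1]
}}

```text
time: 31.07
eef_pos: [0.5141, -0.1077, 0.1959]
tool_rot: [0.125, 0.992, -0.0, 0.001]
contact_force: [0.9, 0.3, -0.1]
gripper_width: 0.47
gripper_force: 30.0
```

{"fn": "carry_out", "kwargs": {
  "slide": [
    [-7.3,-37.5,0],
    [-7.3,-37.5,0],
    [-7.3,-37.5,0],
    [0,0,0],
    [0,0,0]
  ],
  "yaw": [0,0,0,0,0],
  "claw": [1,1,1,1,1]
}}

```text
time: 31.48
eef_pos: [0.5075, -0.222, 0.1956]
tool_rot: [0.127, 0.992, -0.0, 0.0]
contact_force: [0.0, -0.2, -0.4]
gripper_width: 0.471
gripper_force: 30.0
```

```bash
python3 - <<'E'
from h import *
s=r.observe();print(s["time"],s["eef_pos"],yaw(),s["gripper_width"],s["gripper_force"])
go(.5012,-.2970,.094,np.pi/2-.255)
a=capture("wrist");c=get_calibration("wrist");cv2.imwrite("pics/w19.png",a[:,:,::-1])
g=a.astype(int);print([ (i,round(g[i,326,1]/g[i,326,0],2),int(g[i,326,0])) for i in list(range(232,262,3))+list(range(325,350,3))])
E
```

```text
31.4833 [ 0.50749939 -0.22202372  0.19556548] 1.3165975276543733 0.47065878594067456 29.99830037355423
slide [-12.7 -74.1 101.6] turn 0.001 t 31.48 q6 -1.73
[(232, np.float64(0.97), 125), (235, np.float64(0.98), 121), (238, np.float64(0.97), 121), (241, np.float64(0.97), 120), (244, np.float64(0.79), 62), (247, np.float64(0.77), 106), (250, np.float64(0.78), 186), (253, np.float64(0.77), 166), (256, np.float64(0.7), 122), (259, np.float64(0.76), 98), (325, np.float64(0.61), 38), (328, np.float64(0.65), 37), (331, np.float64(0.57), 35), (334, np.float64(0.61), 38), (337, np.float64(0.62), 39), (340, np.float64(0.67), 48), (343, np.float64(0.76), 86), (346, np.float64(0.83), 71), (349, np.float64(0.96), 52)]
```

{"fn": "carry_out", "kwargs": {
  "slide": [
    [-6.3,-37,20],
    [-6.4,-37,30],
    [0,0,30],
    [0,0,15],
    [0,0,7]
  ],
  "yaw": [0,0,0,0,0],
  "claw": [1,1,1,1,1]
}}

```text
time: 31.95
eef_pos: [0.501, -0.2874, 0.0952]
tool_rot: [0.125, 0.992, 0.001, -0.002]
contact_force: [0.1, 0.3, -0.3]
gripper_width: 0.474
gripper_force: 30.0
```

{"fn": "carry_out", "kwargs": {
  "slide": [
    [0,0,0],
    [0,0,0],
    [0,0,0],
    [0,0,0]
  ],
  "yaw": [0,0,0,0],
  "claw": [1,1,1,1]
}}

```text
time: 32.28
eef_pos: [0.5032, -0.2893, 0.099]
tool_rot: [0.125, 0.992, -0.0, 0.001]
contact_force: [0.2, 0.2, -0.2]
gripper_width: 0.469
gripper_force: 30.0
```

```bash
python3 - <<'E'
from h import *
s=r.observe();print(s["time"],s["eef_pos"],yaw(),s["gripper_width"],s["gripper_force"])
go(.5012,-.2970,.094,np.pi/2-.255)
E
```

```text
32.2833 [ 0.50323931 -0.28934715  0.09904908] 1.320872509363602 0.469464568088477 29.998379051685333
slide [ 0.1 -7.9  5.1] turn 0.005 t 32.28 q6 -1.85
```

{"fn": "carry_out", "kwargs": {
  "slide": [
    [-0.5,-7,5],
    [0,0,0],
    [0,0,0],
    [0,0,0]
  ],
  "yaw": [0,0,0,0],
  "claw": [1,1,1,1]
}}

```text
time: 32.62
eef_pos: [0.5008, -0.2966, 0.0926]
tool_rot: [0.125, 0.992, 0.0, 0.0]
contact_force: [0.8, 0.2, -0.3]
gripper_width: 0.471
gripper_force: 30.0
```

{"fn": "carry_out", "kwargs": {
  "slide": [
    [0,0,0],
    [0,0,0],
    [0,0,0],
    [0,0,0],
    [0,0,0]
  ],
  "yaw": [0,0,0,0,0],
  "claw": [-1,-1,-1,-1,-1]
}}

```text
time: 33.03
eef_pos: [0.5009, -0.2963, 0.0926]
tool_rot: [0.125, 0.992, -0.0, 0.0]
contact_force: [1.0, -0.2, 1.0]
gripper_width: 0.814
gripper_force: 0.0
```

{"fn": "carry_out", "kwargs": {
  "slide": [
    [0,0,-20],
    [0,0,-20],
    [-40,0,0],
    [0,0,0],
    [0,0,0]
  ],
  "yaw": [0,0,0,0,0],
  "claw": [-1,-1,-1,-1,-1]
}}

```text
time: 33.45
eef_pos: [0.5411, -0.3067, 0.1328]
tool_rot: [0.125, 0.992, -0.0, 0.001]
contact_force: [-0.9, -0.2, -0.2]
gripper_width: 1.0
gripper_force: 0.0
```

```bash
python3 - <<'E'
from h import *
s=r.observe();print(s["time"],s["eef_pos"],yaw(),s["gripper_width"],s["gripper_force"])
a=capture("wrist");c=get_calibration("wrist");cv2.imwrite("pics/w20.png",a[:,:,::-1])
for f in backfit(a,c,(.535,-.310),pad=.06,dbg="pics/d20.png"):
  print(f);go(*f[0],.008,f[1]+np.pi/2)
  th=f[1];u=np.array([np.cos(th),np.sin(th)]);v=np.array([-u[1],u[0]])
  X,Y=np.meshgrid(np.linspace(-.026,.026,105),np.linspace(-.019,.019,77),indexing="ij")
  P=np.c_[f[0]+X.ravel()[:,None]*u+Y.ravel()[:,None]*v,np.full(X.size,.014)]
  uv=topix(c,P).astype(np.float32).reshape(105,77,2);g=cv2.cvtColor(cv2.remap(a,uv[:,:,0],uv[:,:,1],1),7)
  for i in range(0,105,7):print("".join("#" if (g[i:i+7,j:j+4].min()<.7*np.median(g)) else "." for j in range(0,77,4)))
E
```

```text
33.45 [ 0.54112227 -0.30667305  0.13278493] 1.320577274426201 1.0001877546738982 0.0
(array([ 0.5361, -0.3056]), 2.911, array([0.0431, 0.0581], dtype=float32))
slide [  3.5  -0.4 124.2] turn -0.020 t 33.50 q6 -1.84
....................
........####........
........####........
.........##.........
....................
....................
....................
....................
....................
....................
....................
........###.........
........####........
........###.........
....................
```

{"fn": "carry_out", "kwargs": {
  "slide": [
    [3.5,-0.4,20],
    [0,0,35],
    [0,0,35],
    [0,0,20],
    [0,0,10]
  ],
  "yaw": [-0.02,0,0,0,0],
  "claw": [-0.3,-0.3,-0.3,-0.3,-0.3]
}}

```text
time: 33.92
eef_pos: [0.5331, -0.3043, 0.0091]
tool_rot: [0.115, 0.993, 0.001, -0.003]
contact_force: [-1.1, -0.0, -0.2]
gripper_width: 0.663
gripper_force: 0.0
```

{"fn": "carry_out", "kwargs": {
  "slide": [
    [0,0,5],
    [0,0,0],
    [0,0,0],
    [0,0,0],
    [0,0,0]
  ],
  "yaw": [0,0,0,0,0],
  "claw": [-0.3,-0.3,1,1,1]
}}

```text
time: 34.33
eef_pos: [0.5371, -0.3063, 0.009]
tool_rot: [0.115, 0.993, -0.0, 0.001]
contact_force: [-0.1, 0.7, 2.2]
gripper_width: 0.474
gripper_force: 30.0
```

{"fn": "carry_out", "kwargs": {
  "slide": [
    [0,0,0],
    [0,0,-20],
    [0,0,-40],
    [0,0,-40],
    [0,0,-20]
  ],
  "yaw": [0,0,0,0,0],
  "claw": [1,1,1,1,1]
}}

```text
time: 34.75
eef_pos: [0.5378, -0.3068, 0.1325]
tool_rot: [0.115, 0.993, -0.001, 0.002]
contact_force: [1.7, -0.4, 0.3]
gripper_width: 0.475
gripper_force: 30.0
```

{"fn": "carry_out", "kwargs": {
  "slide": [
    [0,0,0],
    [0,0,0],
    [0,0,0],
    [-4,36,0],
    [-4,36,0]
  ],
  "yaw": [-0.102,-0.102,0,0,0],
  "claw": [1,1,1,1,1]
}}

```text
time: 35.17
eef_pos: [0.5459, -0.2346, 0.1276]
tool_rot: [0.017, 1.0, -0.0, 0.0]
contact_force: [0.1, 0.0, 0.5]
gripper_width: 0.47
gripper_force: 30.0
```

{"fn": "carry_out", "kwargs": {
  "slide": [
    [-4,36,0],
    [-4,36,0],
    [-4,36,0],
    [-4,36,0],
    [-4,36,0]
  ],
  "yaw": [0,0,0,0,0],
  "claw": [1,1,1,1,1]
}}

```text
time: 35.58
eef_pos: [0.5707, -0.0529, 0.1276]
tool_rot: [0.015, 1.0, 0.0, -0.0]
contact_force: [0.8, 0.4, -0.5]
gripper_width: 0.474
gripper_force: 30.0
```

{"fn": "carry_out", "kwargs": {
  "slide": [
    [-4,36,0],
    [0,0,0],
    [0,0,0]
  ],
  "yaw": [0,0,0],
  "claw": [1,1,1]
}}

```text
time: 35.83
eef_pos: [0.5758, -0.0172, 0.1275]
tool_rot: [0.013, 1.0, -0.0, -0.0]
contact_force: [-1.3, -0.2, 0.7]
gripper_width: 0.471
gripper_force: 30.0
```

```bash
python3 - <<'E'
from h import *
s=r.observe();print(s["time"],s["eef_pos"],yaw(),s["gripper_width"],s["gripper_force"])
a=capture("wrist");c=get_calibration("wrist");cv2.imwrite("pics/w21.png",a[:,:,::-1])
print("t1",holes(a,c,(.4435,-.0163),.03),"t2",holes(a,c,(.510,-.0163),.03));p=s["eef_pos"];print("held",holes(a,c,p[:2],p[2]+.004,.035))
go(.576,-.0185,.027,np.pi/2-.027)
E
```

```text
35.8333 [ 0.57582164 -0.01716213  0.12746835] 1.5445770689578395 0.4708118488656496 29.999233782291412
t1 [[0.4135, -0.0526], [0.4157, 0.0227], [0.4247, -0.0158], [0.4323, -0.0408], [0.4607, -0.0166]] t2 [[0.4916, -0.0174], [0.5279, -0.0184]]
held [[0.5422, -0.0179], [0.5594, -0.0193], [0.596, -0.0204]]
slide [ -0.4   0.  100.4] turn -0.000 t 35.88 q6 -1.58
```

View pics/w21.png

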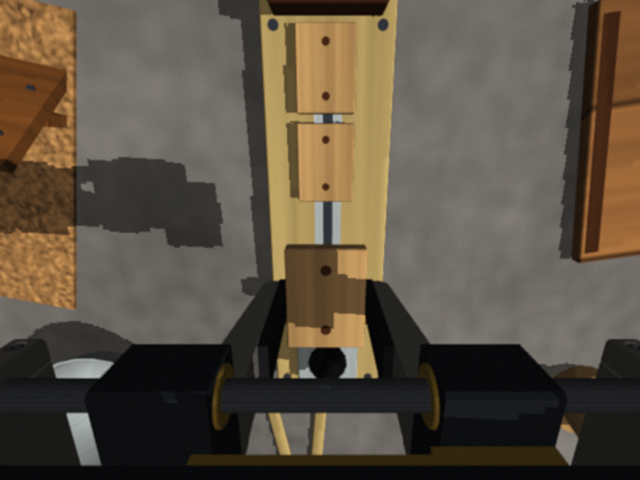

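{"fn": "carry_out", "kwargs": {
  "slide": [
    [0,1,30],
    [0,0,35],
    [0,0,20],
    [0,0,10],
    [0,0,3]
  ],
  "yaw": [0,0,0,0,0],
  "claw": [1,1,1,1,1]
}}

```text
time: 36.3
eef_pos: [0.5745, -0.0191, 0.0278]
tool_rot: [0.015, 1.0, -0.0, -0.002]
contact_force: [-0.0, 0.4, 0.8]
gripper_width: 0.473
gripper_force: 30.0
```

{"fn": "carry_out", "kwargs": {
  "slide": [
    [0,0,0],
    [0,0,0]
  ],
  "yaw": [0,0],
  "claw": [1,1]
}}

```text
time: 36.47
eef_pos: [0.5767, -0.0184, 0.0306]
tool_rot: [0.014, 1.0, -0.0, 0.001]
contact_force: [-0.1, -0.4, 0.3]
gripper_width: 0.474
gripper_force: 30.0
```

{"fn": "carry_out", "kwargs": {
  "slide": [
    [0,0,2.5],
    [0,0,1.5],
    [0,0,0],
    [0,0,0]
  ],
  "yaw": [0,0,0,0],
  "claw": [1,1,1,1]
}}

```text
time: 36.8
eef_pos: [0.5761, -0.0177, 0.026]
tool_rot: [0.013, 1.0, -0.0, 0.0]
contact_force: [-1.1, 1.0, -0.2]
gripper_width: 0.469
gripper_force: 30.0
```

{"fn": "carry_out", "kwargs": {
  "slide": [
    [0,0,0],
    [0,0,0],
    [0,0,0],
    [0,0,-10],
    [0,0,-30]
  ],
  "yaw": [0,0,0,0,0],
  "claw": [-0.35,-0.35,-0.35,-0.35,-0.35]
}}

```text
time: 37.22
eef_pos: [0.5731, -0.0177, 0.0631]
tool_rot: [0.013, 1.0, 0.0, -0.003]
contact_force: [0.0, 0.5, 0.2]
gripper_width: 0.674
gripper_force: 0.0
```

{"fn": "carry_out", "kwargs": {
  "slide": [
    [0,0,-40],
    [0,0,-30],
    [-35,-1,0],
    [-35,-1,0],
    [0,0,0]
  ],
  "yaw": [0,0,0,0,0],
  "claw": [-0.35,-0.35,-0.35,-0.35,-0.35]
}}

```text
time: 37.63
eef_pos: [0.6519, -0.0219, 0.1381]
tool_rot: [0.013, 1.0, -0.0, 0.004]
contact_force: [-1.4, -0.4, 0.6]
gripper_width: 0.674
gripper_force: 0.0
```

```bash
python3 - <<'E'
from h import *
s=r.observe();print(s["time"],s["eef_pos"],s["qpos"],yaw(),s["gripper_width"])
a=capture("wrist");c=get_calibration("wrist");cv2.imwrite("pics/w22.png",a[:,:,::-1])
for x in(.51,.577):print(holes(a,c,(x,-.0185),.03))
# knob: dark pixels rectified at z=.076
n=121;ax=np.linspace(-.03,.03,n);X,Y=np.meshgrid(ax,ax,indexing="ij")
uv=topix(c,np.c_[X.ravel()+.678,Y.ravel()-.018,np.full(n*n,.076)]).astype(np.float32).reshape(n,n,2)
g=cv2.remap(a,uv[:,:,0],uv[:,:,1],1).max(2)
for i in range(0,n,6):print("%.3f"%(.678+ax[i]),"".join("%4d"%v for v in g[i,::6]))
E
```

```text
37.6333 [ 0.65194214 -0.0219457   0.13807111] [-3.59203018e-02  4.66364176e-01  1.64356878e+00 -6.06433316e-05
  1.02409910e+00 -1.57993336e+00] 1.54404393343004 0.6737446785041027
[[0.4753, -0.0143], [0.488, -0.0161], [0.524, -0.017], [0.5312, -0.0422]]
[[0.5402, -0.0162], [0.5551, -0.0184], [0.5911, -0.0194]]
0.648   98  95  77  89  89  85  90  89  89  74  40  25 102 177 177 180 177 175 191 188 184
0.651   95  95  78  90  90  86  92  44   9  10   6   7   5  76 177 179 176 178 191 187 185
0.654   96  96  77  89  89  87  33  11   8   7   6   8   9  49 178 179 177 181 190 187 185
0.657   98  94  81  90  90  63   5  10   8   5   9  16  16  12 135 179 176 180 189 188 183
0.660   96  95  83  90  90  24   9  10   7   6  10  18  17  17  60 181 177 182 190 187 185
0.663   97  94  82  89  90  10   9   9   9   7  14  17  17  18  37 181 176 178 188 187 184
0.666   96  94  82  90  91  12   8   7   5   9  16  17  17  17  26 181 175 175 189 188 184
0.669   96  92  81  90  89  17   8   7   4  13  14  17  18  17  62 180 176 175 188 187 184
0.672   95  94  84  89 113 137   5   3  10  15  17  19  15 
[... 423 characters left out ...]
164  31  11  16  18  27 172 169 170 169 173 170 185 188 154  64
0.690  163 162 155 152 159 172  23  15  16  17  63 170 173 189 189 189 192 192 186 190 185
0.693  122 124 122 119 117 115  19  14  18  17 101 119 118 116 117 116 120 120 122 122 122
0.696  121 121 120 118 116 115 100  35  17  40 120 119 119 120 121 120 119 117 118 116 118
0.699  116 118 116 115 115 115 116 119 112 115 117 116 118 119 120 123 121 120 119 119 122
0.702  115 114 115 113 114 115 115 118 116 117 115 114 117 119 122 124 124 121 120 123 124
0.705  114 115 115 116 115  89  92  96  98 115 118 118 120 121 123 123 122 122 124 124 126
0.708  114 116 116 115 114  59  96 137 140 137 118 120 123 125 124 123 123 123 123 125 125
```

```bash
python3 - <<'E'
from h import *
a=cv2.imread("pics/w22.png")[:,:,::-1].copy();c=get_calibration("wrist")
n=161;ax=np.linspace(-.04,.04,n);X,Y=np.meshgrid(ax,ax,indexing="ij")
uv=topix(c,np.c_[X.ravel()+.678,Y.ravel()-.018,np.full(n*n,.076)]).astype(np.float32).reshape(n,n,2)
g=cv2.GaussianBlur(cv2.remap(a,uv[:,:,0],uv[:,:,1],1).max(2),(5,5),0)
for lo in(12,13):
  b=((g>=lo)&(g<30)).astype(np.uint8)*255;b=cv2.morphologyEx(b,2,np.ones((7,7)))
  q=max(cv2.findContours(b,0,1)[0],key=cv2.contourArea);m=cv2.minAreaRect(q);bx=cv2.boxPoints(m)
  print(m,np.round(np.c_[.678+(bx[:,1]-80)*.0005,-.018+(bx[:,0]-80)*.0005],4).tolist())
C=a[130:430,230:430];cv2.imwrite("pics/w23.png",cv2.resize(cv2.convertScaleAbs(C,alpha=1.6,beta=10),(400,600))[:,:,::-1])
E
```

```text
((83.05000305175781, 76.84999084472656), (27.195587158203125, 85.69770812988281), 18.434947967529297) [[0.694599986076355, -0.02969999983906746], [0.6539999842643738, -0.016200000420212746], [0.6582000255584717, -0.0031999999191612005], [0.6988999843597412, -0.01679999940097332]]
((83.25000762939453, 77.25), (26.56313133239746, 85.06526184082031), 18.434947967529297) [[0.6947000026702881, -0.029400000348687172], [0.6543999910354614, -0.01590000092983246], [0.6585000157356262, -0.0032999999821186066], [0.6988999843597412, -0.01679999940097332]]
```

View pics/w23.png

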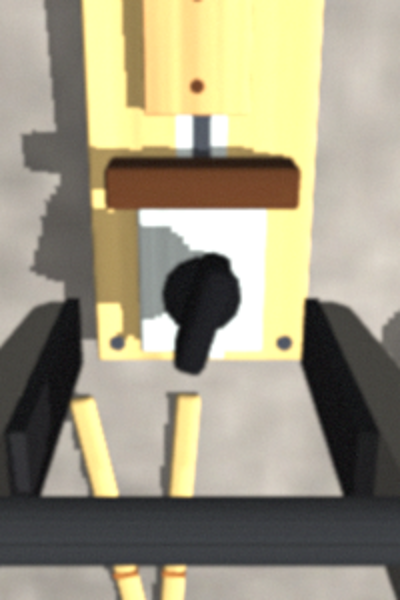

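{"fn": "carry_out", "kwargs": {
  "slide": [
    [0,0,0],
    [0,0,0],
    [0,0,0],
    [0,0,0],
    [0,0,0]
  ],
  "yaw": [0.1,0.1,0.095,0,0],
  "claw": [-0.3,-0.3,-0.3,-0.3,-0.3]
}}

```text
time: 38.1
eef_pos: [0.6449, -0.0216, 0.1356]
tool_rot: [0.159, 0.987, -0.0, -0.0]
contact_force: [1.0, 0.4, 0.7]
gripper_width: 0.652
gripper_force: 0.0
```

```bash
python3 - <<'E'
from h import *
s=r.observe();print(s["time"],s["eef_pos"],yaw());go(.6763,-.0165,.055,1.249)
a=capture("wrist");c=get_calibration("wrist")
n=161;ax=np.linspace(-.04,.04,n);X,Y=np.meshgrid(ax,ax,indexing="ij")
uv=topix(c,np.c_[X.ravel()+.678,Y.ravel()-.018,np.full(n*n,.076)]).astype(np.float32).reshape(n,n,2)
g=cv2.GaussianBlur(cv2.remap(a,uv[:,:,0],uv[:,:,1],1).max(2),(5,5),0)
b=((g>=13)&(g<30)).astype(np.uint8)*255;b=cv2.morphologyEx(b,2,np.ones((7,7)))
q=max(cv2.findContours(b,0,1)[0],key=cv2.contourArea);m=cv2.minAreaRect(q);bx=cv2.boxPoints(m)
print(m[1],np.round(np.c_[.678+(bx[:,1]-80)*.0005,-.018+(bx[:,0]-80)*.0005],4).tolist(),.678+(m[0][1]-80)*.0005,-.018+(m[0][0]-80)*.0005)
E
```

```text
38.1 [ 0.64486853 -0.02162183  0.13562406] 1.251922560095929
slide [-28.3  14.7  80.6] turn 0.003 t 38.10 q6 -1.29
(30.69203758239746, 88.45919799804688) [[0.6998000144958496, -0.029200000688433647], [0.6577000021934509, -0.01549999974668026], [0.6625000238418579, -0.0008999999845400453], [0.7045000195503235, -0.014600000344216824]] 0.6811457672119141 -0.015052970886230466
```

{"fn": "carry_out", "kwargs": {
  "slide": [
    [-30.5,15.5,0],
    [0,0,20],
    [0,0,30],
    [0,0,22],
    [0,0,8]
  ],
  "yaw": [0,0,0,0,0],
  "claw": [-0.3,-0.3,-0.3,-0.3,-0.3]
}}

```text
time: 38.57
eef_pos: [0.6771, -0.0165, 0.0521]
tool_rot: [0.159, 0.987, -0.0, -0.003]
contact_force: [-1.1, -0.0, -0.4]
gripper_width: 0.649
gripper_force: 0.0
```

{"fn": "carry_out", "kwargs": {
  "slide": [
    [0,0,0],
    [0,0,0],
    [0,0,0],
    [0,0,0],
    [0,0,0]
  ],
  "yaw": [0,0,0,0,0],
  "claw": [0.5,0.5,0.5,1,1]
}}

```text
time: 38.98
eef_pos: [0.6805, -0.0166, 0.0571]
tool_rot: [0.16, 0.987, 0.0, 0.001]
contact_force: [1.6, 0.6, 0.7]
gripper_width: 0.309
gripper_force: 0.0
```

{"fn": "carry_out", "kwargs": {
  "slide": [
    [0,0,0],
    [0,0,0],
    [0,0,0],
    [0,0,0]
  ],
  "yaw": [0,0,0,0],
  "claw": [1,1,1,1]
}}

```text
time: 39.32
eef_pos: [0.6796, -0.0178, 0.0563]
tool_rot: [0.16, 0.987, -0.001, 0.0]
contact_force: [-1.4, -5.9, 4.4]
gripper_width: 0.135
gripper_force: 30.0
```

{"fn": "carry_out", "kwargs": {
  "slide": [
    [4.8,-1.45,0],
    [4.8,-1.45,0],
    [4.8,-1.45,0],
    [4.8,-1.45,0],
    [4.8,-1.45,0]
  ],
  "yaw": [0,0,0,0,0],
  "claw": [1,1,1,1,1]
}}

```text
time: 39.73
eef_pos: [0.6562, -0.0171, 0.0563]
tool_rot: [0.16, 0.987, -0.001, 0.002]
contact_force: [4.7, -5.1, -1.2]
gripper_width: 0.14
gripper_force: 30.0
```

{"fn": "carry_out", "kwargs": {
  "slide": [
    [1,-0.3,0],
    [1,-0.3,0],
    [1,-0.3,0],
    [1,-0.3,0],
    [1,-0.3,0]
  ],
  "yaw": [0,0,0,0,0],
  "claw": [1,1,1,1,1]
}}

```text
time: 40.15
eef_pos: [0.6512, -0.017, 0.0563]
tool_rot: [0.16, 0.987, -0.001, 0.002]
contact_force: [4.2, -5.8, -0.9]
gripper_width: 0.138
gripper_force: 30.0
```

{"fn": "carry_out", "kwargs": {
  "slide": [
    [1,-1,0],
    [1,-0.3,0],
    [1,-0.3,0],
    [1,-0.3,0],
    [1,-0.3,0]
  ],
  "yaw": [0,0,0,0,0],
  "claw": [1,1,1,1,1]
}}

```text
time: 40.57
eef_pos: [0.6455, -0.0169, 0.0563]
tool_rot: [0.16, 0.987, -0.0, 0.002]
contact_force: [4.3, -3.9, 0.2]
gripper_width: 0.138
gripper_force: 30.0
```

{"fn": "carry_out", "kwargs": {
  "slide": [
    [1,-0.3,0],
    [1,-0.3,0],
    [0.5,-0.15,0]
  ],
  "yaw": [0,0,0],
  "claw": [1,1,1]
}}

```text
time: 40.82
eef_pos: [0.6428, -0.0168, 0.0563]
tool_rot: [0.16, 0.987, -0.0, 0.002]
contact_force: [4.9, -4.2, -0.2]
gripper_width: 0.138
gripper_force: 30.0
```

{"fn": "carry_out", "kwargs": {
  "slide": [
    [1,-0.3,0],
    [0.7,-0.2,0],
    [0.5,-0.15,0]
  ],
  "yaw": [0,0,0],
  "claw": [1,1,1]
}}

```text
time: 41.07
eef_pos: [0.6406, -0.0167, 0.0563]
tool_rot: [0.16, 0.987, -0.0, 0.002]
contact_force: [4.1, -4.9, -0.4]
gripper_width: 0.138
gripper_force: 30.0
```

{"fn": "carry_out", "kwargs": {
  "slide": [
    [0.7,-0.2,0],
    [0.5,-0.15,0]
  ],
  "yaw": [0,0],
  "claw": [1,1]
}}

```text
time: 41.23
eef_pos: [0.6404, -0.0167, 0.0564]
tool_rot: [0.16, 0.987, -0.0, 0.003]
contact_force: [8.8, -4.9, -4.8]
gripper_width: 0.138
gripper_force: 30.0
```

{"fn": "carry_out", "kwargs": {
  "slide": [
    [0.7,-0.2,0],
    [0.7,-0.2,0],
    [0,0,0]
  ],
  "yaw": [0,0,0],
  "claw": [1,1,1]
}}

```text
time: 41.48
eef_pos: [0.6403, -0.0167, 0.0564]
tool_rot: [0.16, 0.987, 0.0, 0.004]
contact_force: [12.0, -4.2, -7.9]
gripper_width: 0.138
gripper_force: 30.0
```

{"fn": "carry_out", "kwargs": {
  "slide": [
    [1,-0.3,0],
    [1,-0.3,0],
    [1,-0.3,0],
    [0,0,0]
  ],
  "yaw": [0,0,0,0],
  "claw": [1,1,1,1]
}}

```text
time: 41.82
eef_pos: [0.64, -0.0167, 0.0565]
tool_rot: [0.16, 0.987, 0.0, 0.007]
contact_force: [22.3, -5.0, -16.7]
gripper_width: 0.14
gripper_force: 30.0
```

{"fn": "carry_out", "kwargs": {
  "slide": [
    [0,0,0],
    [0,0,0],
    [0,0,0],
    [0,0,0],
    [0,0,0]
  ],
  "yaw": [0.12,0.12,0.12,0.12,0.12],
  "claw": [1,1,1,1,1]
}}

```text
time: 42.23
eef_pos: [0.6405, -0.0161, 0.0565]
tool_rot: [0.447, 0.894, 0.003, 0.007]
contact_force: [24.0, -0.9, -17.4]
gripper_width: 0.136
gripper_force: 30.0
```

{"fn": "carry_out", "kwargs": {
  "slide": [
    [0,0,0],
    [0,0,0],
    [0,0,0],
    [0,0,0],
    [0,0,0]
  ],
  "yaw": [0.12,0.12,0.12,0.12,0.12],
  "claw": [1,1,1,1,1]
}}

```text
time: 42.65
eef_pos: [0.6413, -0.0159, 0.0566]
tool_rot: [0.692, 0.722, 0.005, 0.006]
contact_force: [26.7, -0.3, -20.9]
gripper_width: 0.139
gripper_force: 30.0
```

```bash
python3 - <<'E'
from h import *
s=r.observe();print(s["time"],s["eef_pos"],s["contact_force"],s["torque"],yaw(),s["qpos"][5],s["gripper_width"])
E
```

```text
42.65 [ 0.64125398 -0.01593347  0.05659477] [ 26.66095843  -0.29011161 -20.91013095] [-0.20357293 -4.75658383  0.07599287] 0.04327320745940069 -0.07061824847462878 0.13886831173483766
```

{"fn": "carry_out", "kwargs": {
  "slide": [
    [0,0,0],
    [0,0,0],
    [0,0,0],
    [0,0,0],
    [0,0,0]
  ],
  "yaw": [0.12,0.12,0.12,0.12,0.12],
  "claw": [1,1,1,1,1]
}}

```text
time: 43.07
eef_pos: [0.642, -0.0161, 0.0566]
tool_rot: [0.874, 0.486, 0.007, 0.004]
contact_force: [29.2, -1.4, -21.8]
gripper_width: 0.14
gripper_force: 30.0
```

{"fn": "carry_out", "kwargs": {
  "slide": [
    [0,0,0],
    [0,0,0],
    [0,0,0],
    [0,0,0]
  ],
  "yaw": [0.08,0.08,0.08,0],
  "claw": [1,1,1,1]
}}

```text
time: 43.4
eef_pos: [0.6422, -0.0164, 0.0567]
tool_rot: [0.926, 0.378, 0.008, 0.004]
contact_force: [29.5, -2.7, -23.1]
gripper_width: 0.139
gripper_force: 30.0
```

```bash
python3 - <<'E'
from h import *
s=r.observe();print(s["time"],s["eef_pos"],s["contact_force"],s["torque"],yaw(),s["qpos"][5],s["gripper_width"])
E
```

```text
43.4 [ 0.64219558 -0.01637161  0.05668266] [ 29.48731287  -2.70914353 -23.06387244] [-0.58844932 -5.10339102  0.03638443] -0.7958299433084848 0.7685690636514576 0.1390953658929385
```

{"fn": "carry_out", "kwargs": {
  "slide": [
    [0,0,0],
    [0,0,0],
    [0,0,0]
  ],
  "yaw": [0.05,0.05,0],
  "claw": [1,1,1]
}}

```text
time: 43.65
eef_pos: [0.6422, -0.0165, 0.0567]
tool_rot: [0.943, 0.332, 0.008, 0.004]
contact_force: [29.3, -3.2, -22.5]
gripper_width: 0.139
gripper_force: 30.3
```

```bash
python3 - <<'E'
from h import *
s=r.observe();print(s["eef_pos"],s["contact_force"],s["torque"],yaw(),s["joint_efforts"][5])
E
```

```text
[ 0.64217532 -0.0164552   0.05671876] [ 29.25560017  -3.20252035 -22.51679841] [-0.62638685 -5.0659554   0.46706338] -0.8930241825934359 1.409456692636013
```

{"fn": "carry_out", "kwargs": {
  "slide": [
    [0,0,0],
    [0,0,0],
    [0,0,0]
  ],
  "yaw": [0.05,0.05,0],
  "claw": [1,1,1]
}}

```text
time: 43.9
eef_pos: [0.642, -0.0166, 0.0568]
tool_rot: [0.958, 0.285, 0.008, 0.003]
contact_force: [28.2, -3.7, -21.2]
gripper_width: 0.155
gripper_force: 33.1
```

```bash
python3 - <<'E'
from h import *
s=r.observe();print(s["eef_pos"],s["contact_force"],s["torque"],yaw(),s["joint_efforts"][5])
E
```

```text
[ 0.64200836 -0.01657356  0.05680613] [ 28.23936034  -3.6911425  -21.2042299 ] [-0.69716173 -4.89103098  0.89763569] -0.9920928186955472 1.7612817138433456
```

{"fn": "carry_out", "kwargs": {
  "slide": [
    [1.7,1.1,0],
    [1.7,1.1,0],
    [1.7,1.1,0],
    [0,0,0]
  ],
  "yaw": [0,0,0,0],
  "claw": [1,1,1,1]
}}

```text
time: 44.23
eef_pos: [0.6427, -0.0165, 0.0565]
tool_rot: [0.958, 0.287, 0.003, 0.002]
contact_force: [10.1, -2.9, -2.7]
gripper_width: 0.155
gripper_force: 32.9
```

{"fn": "carry_out", "kwargs": {
  "slide": [
    [1,0.7,0],
    [0,0,0]
  ],
  "yaw": [0,0],
  "claw": [1,1]
}}

```text
time: 44.4
eef_pos: [0.6428, -0.0165, 0.0564]
tool_rot: [0.958, 0.287, 0.002, 0.001]
contact_force: [6.4, -3.2, -0.8]
gripper_width: 0.155
gripper_force: 33.0
```

{"fn": "carry_out", "kwargs": {
  "slide": [
    [0,0,0],
    [0,0,0],
    [0,0,0],
    [0,0,-10],
    [0,0,-35]
  ],
  "yaw": [0,0,0,0,0],
  "claw": [-0.2,-0.2,-0.2,-0.2,-0.2]
}}

```text
time: 44.82
eef_pos: [0.6364, -0.0157, 0.0966]
tool_rot: [0.958, 0.286, -0.004, -0.002]
contact_force: [0.2, -0.8, 0.4]
gripper_width: 0.493
gripper_force: 0.0
```

{"fn": "carry_out", "kwargs": {
  "slide": [
    [0,0,-40],
    [0,0,-20],
    [-40,0,0],
    [-40,0,0],
    [0,0,0]
  ],
  "yaw": [0,0,0,0,0],
  "claw": [-0.2,-0.2,-0.2,-0.2,-0.2]
}}

```text
time: 45.23
eef_pos: [0.5674, -0.0618, 0.1608]
tool_rot: [0.958, 0.285, -0.002, -0.0]
contact_force: [-0.0, 0.0, -0.7]
gripper_width: 0.6
gripper_force: 0.0
```

```bash
python3 - <<'E'
from h import *
s=r.observe();print(s["time"],s["eef_pos"],yaw())
a=capture("wrist");c=get_calibration("wrist");cv2.imwrite("pics/w24.png",a[:,:,::-1]);cv2.imwrite("pics/s24.png",capture("scene")[:,:,::-1])
for x in(.4375,.4975,.5575):print([h for h in holes(a,c,(x,-.0165),.03,.032) if abs(h[1]+.018)<.006])
n=161;ax=np.linspace(-.04,.04,n);X,Y=np.meshgrid(ax,ax,indexing="ij")
uv=topix(c,np.c_[X.ravel()+.642,Y.ravel()-.0165,np.full(n*n,.076)]).astype(np.float32).reshape(n,n,2)
print(uv[80,80])
g=cv2.GaussianBlur(cv2.remap(a,uv[:,:,0],uv[:,:,1],1).max(2),(5,5),0)
for i in range(0,n,8):print("%.3f"%(.642+ax[i]),"".join("%4d"%v for v in g[i,::8]))
# row along midline at z=.03: ratio profile for gaps
xs=np.arange(.40,.64,.003)
uv=topix(c,np.c_[xs,-.0165-.027*(xs-.44)+.012,np.full(len(xs),.03)]).astype(np.float32)[None]
p=cv2.remap(a,uv[:,:,0],uv[:,:,1],1)[0].astype(int);print([(round(x,3),round(q[1]/max(q[0],1),2),int(q[0])) for x,q in zip(xs,p)])
E
```

```text
45.2333 [ 0.56743365 -0.06176779  0.16082346] -0.9917618082421422
[[0.4218, -0.0133], [0.4578, -0.0142]]
[[0.4819, -0.0148], [0.5179, -0.0158]]
[[0.5418, -0.0172], [0.5781, -0.0183]]
[326.78958 137.81674]
0.602   82  70  58  58  59  60  59  60  60  60  61  60  60  61  59  61  60  60  60 133 183
0.606   84  69  60  60  60  60  60  60  60  61  61  60  61  61  61  61  62  62  63 140 184
0.610  107  75  50  52  54  55  56  56  58  59  60  61  61  62  62  63  63  64  63 144 182
0.614  160 173 161  77  76 139 135 133 127 127 120 119 112 107 102  97  82  68  90 168 181
0.618  164 177  94  84  86 156 153 157 154 159 157 162 161 161 163 163 168 167 165 167 181
0.622  135 155  94  84  90 156 154 157 155 159 157 162 161 162 163 163 169 167 165 168 181
0.626   88  90  91  85  91 158 148  79 151 159 159 163 162 161 163 163 169 167 165 168 178
0.630   89  90  91  85  68  85  10  14  16  96  87 141 162 162 165 163 167 167 165 168 176
0.634   90  91  90  84  69  76  10  14  15  13  14  15  42 162 165 163 171 168 165 169 175
0.638   91  91  90  84  70  83  46  12  14  14  13  16  15  72 166 164 170 1
[... 3812 characters left out ...]
), 67), (np.float64(0.592), np.float64(0.57), 56), (np.float64(0.595), np.float64(0.56), 61), (np.float64(0.598), np.float64(0.57), 61), (np.float64(0.601), np.float64(0.56), 63), (np.float64(0.604), np.float64(0.56), 62), (np.float64(0.607), np.float64(0.59), 32), (np.float64(0.61), np.float64(1.04), 139), (np.float64(0.613), np.float64(1.04), 153), (np.float64(0.616), np.float64(1.03), 154), (np.float64(0.619), np.float64(1.04), 154), (np.float64(0.622), np.float64(1.05), 154), (np.float64(0.625), np.float64(1.05), 154), (np.float64(0.628), np.float64(1.04), 155), (np.float64(0.631), np.float64(1.0), 38), (np.float64(0.634), np.float64(1.07), 15), (np.float64(0.637), np.float64(0.93), 15)]
```

```bash
python3 -c "
from plant import workorder
print(workorder.sign_off())"
```

```text
the job is handed in; nothing more can be done
None
```

All three lotus tiles are carved face down and end to end against the fence, the jaw is pressed shut on the row and its knob turned clockwise to the stop, the bystanders were not touched, and the job is handed in; tile 2 slipped while being set on the board (wrist force about 43 N) and was recentred.

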